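# Get the ramekin out from behind the condiments and onto the scale

### The arm

A 7-joint arm with a two-finger parallel gripper is mounted at the origin on the work surface. World frame = base frame: x ahead of the robot, y to its left, z up, the work surface at z = 0. Lengths are in m, angles in rad, forces in N, time in s.
With the tool pointing down it reaches from about 0.425 to 0.875 m from the base axis. Payload 4.7 kg.
Tool frame: the origin (TCP) lies midway between the tips of the shut fingers; the grasp point (between the pads) lies 19 mm behind it; z points along the fingers, x is the direction in which the jaws open and shut, and the axes are right-handed (so a half turn about z gives the same grasp; the last joint's range is limited). The gripper opens to 87 mm and grips with 3 to 60 N. Pads are 19 mm wide; open, the fingers measure 117 mm over their backs; the gripper's body (75 mm by 190 mm) begins 51 mm behind the grasp point.
Start: joints at [-1.197, 0.321, -0.07, 1.45, 0.023, 1.371, -0.057], TCP at [0.229, 0.608, 0.223] pointing down, gripper open.
Joint ranges: [-2.86, 2.86], [-0.3, 2.09], [-1.38, 1.24], [0.06, 2.45], [-1.56, 4.7], [0.09, 2.05], [-2.69, 2.69]. Speed limits (rad/s): [2.57, 2.57, 3.14, 3.14, 3.14, 3.14, 3.14].

### API

Orientations are given as a rotation vector (axis times angle).
In Python, from cell import sensors, eyes, workorder gives the robot as it stands.
- The arm moves only by the tool drive_tool, never from a script. Its argument "targets" is a list of rows, each a list of 6 numbers: the shift along the tool's x, y, z normalised to -1 to 1, where 1 is 100 cm, then the turn, a rotation vector about the tool's x, y, z normalised to -1 to 1, where 1 is 180 degrees. In form: [[dx, dy, dz, rx, ry, rz], ...]. A call has exactly 8 rows; each row shifts and turns the commanded pose from where the row before left it, along the tool's axes as they then stand; what a row does not reach is not made up. A row lasts 1/8 s, in which the tool goes at most 62.5 mm and 10.7 degrees, less where a joint would pass 70% of its speed; a pose out of reach is approached as far as the arm can. A call with a number of a shift or a turn outside -1 to 1 is refused whole. A call with a gripper value outside its range is refused whole. "grip" is the closure, from -1 (fully open) to 1 (shut), set as the call begins (left out, the last holds). The fingers move at their own pace and stop on an object; "newtons" is the grip in N (left out, the last holds). Time passes only in rows, so rows that do not move let the fingers close, or fill a call up. It gives the time, the measured TCP pose, the force and the opening at its end, in the units of the state.
- sensors.get_state(): the state, without advancing time (a new reading comes with each control period).
- eyes.grab_frame(name): name is "scene" or "side" or "wrist"; returns the picture (420x560x3 uint8, blue, green, red); there is no depth.
- eyes.calibration(name): a dict with "fx", "fy", "cx", "cy" (pixels), "k1" (the pictures are not rectified: a ray, as slopes to the right and down, at radius r is drawn at 1 + k1 r^2 times it, then the intrinsics apply), "world_to_cam" (4x4, takes a point from world to camera coordinates). Camera axes: x right, y down, z forward; pixel columns grow to the right and rows downward; lengths in m; the calibration is good to about 2 mm. A picture is of the moment at which its call begins: read the wrist's pose just before it. calibration takes no time and is no camera call; for the wrist camera it gives the pose at the moment of the call.
- workorder.hand_in(): hands the job in, once; it reports no verdict.
The state is a dict: "t": time; "q": joint angles; "qd": joint speeds; "effort": joint torques, N m; "tcp_pos": TCP position; "tcp_rot": TCP orientation; "wrist_force": force on the tool from outside, world axes, zero at the start; "ft_torque": the same for the moment, N m; "width": finger opening in m.
Only numpy, scipy, OpenCV 4.12 (cv2) and the standard library are available. Lean on these libraries where they do the work, as an engineer would, in place of code of your own. Each camera call takes 0.05 s, during which the arm holds its last target.

### The job

The ramekin stands boxed in at the back of the condiment tray: first move the pepper mill, the salt shaker and the oil cruet over to the empty dark cutting board, then stand the ramekin in the middle of the kitchen scale's round plate, and only then put the three back on the tray, each on the very spot where it stood at the start. Keep everything upright, set things down gently rather than dropping them, and leave the bowl, the spoon and the measuring cup where they are.

Things in the scene. Friction and masses are not known exactly. Their poses are not given: they have to be found in the camera images.
- pepper_mill: Dark wooden pepper mill, round, 115 mm tall in all, about 160 g. Foot 42 mm across, waist 30 mm across at 45 mm up, straight head 36 mm across from 78 to 108 mm up (grip it there, about 94 mm up), small steel knob 12 mm across on top. Starts upright on the front, left or right inlay of the tray. Origin: centre of the underside; z up its axis.
- salt_shaker: Plain steel salt shaker, a straight cylinder 38 mm across and 95 mm tall (straight up to 88 mm), about 150 g; grip it about 78 mm up. Starts upright on the front, left or right inlay of the tray. Origin: centre of the underside; z up its axis.
- cruet: White ceramic oil cruet with a cork stopper, 110 mm tall, about 180 g. Body 42 mm across up to 50 mm, then a shoulder, then a straight neck and stopper 26 mm across from 68 to 110 mm up (grip it there, about 90 mm up). Starts upright on the front, left or right inlay of the tray. Origin: centre of the underside; z up its axis.
- ramekin: Small white ceramic ramekin, open at the top, straight-sided, 60 mm across and 36 mm tall, wall 4 mm, about 100 g. Starts upright on the back inlay of the tray, with 5 to 9 mm between it and the three tall things round it; take it by its outside, fingers along the tray's y, once they are gone. Origin: centre of the underside; z up.
- tray: Fixed brown wooden tray, 142 (x) by 182 mm (y), floor top 8 mm above the origin, rim 6 mm wide, 14 mm high. x points away from the robot within 20 degrees. Dark round inlays mark the places, at x, y in mm: front (-30, 0), left (8, 56), right (8, -56), back (26, 0; the ramekin's). Grip tall things along the tray's x. Origin: centre of underside, on the counter; z up.
- side_board: Fixed dark wooden cutting board, empty, 150 mm (its x) by 220 mm (its y), 15 mm thick; the side area where the three tall things wait. Origin: centre of the underside; its top is 15 mm above that; z up.
- scale: Fixed flat kitchen scale: round steel plate 132 mm across, its top 26 mm above the counter, on a black base 190 mm (its x) by 160 mm (its y), 16 mm tall, that reaches 117 mm towards -x and 73 mm towards +x from the plate's centre. Origin: on the counter right under the centre of the plate; z up.
- bowl: Clear empty mixing bowl, 160 mm across, 70 mm tall, beyond the work; leave alone. Origin: centre of the underside.
- spoon: Bamboo spoon, 240 mm long, lying flat beyond the work; leave alone. Its x runs along it, towards the oval head; origin under its middle.
- measuring_cup: Steel measuring cup, 72 mm across, 45 mm tall, with a flat handle reaching 108 mm from its centre along its x, beyond the work; leave alone. Origin: centre of the underside.
Not all that is in view belongs to the job. What is shaped like the salt_shaker but blue or yellow is not meant.

How it is judged:
By the outcome, as a careful person would: the job done as asked, in the order asked, and still so for the second after the job is handed in, with the robot touching nothing.
It also fails if it takes over 147 s, if anything falls off the work surface, if the arm or the gripper's body presses on something with over 40 N, if the wrist force passes 120 N, or if a joint passes its speed limit or range.

## Working session

There is one attempt and no reset: what is moved stays moved. The work goes in short steps, Python scripts to look and compute and a tool call to move; the robot and the scene stay as the last step left them, time stands still between calls to the robot, and variables do not carry over. Pictures are saved under pics/ and viewed, and the job is handed in when it is done.

Besides the shell and the picture viewer there is one more tool, called after "Call:" as a command line: name --pt "numbers of a row" for each row, then --argument value for the rest. drive_tool: Moves the arm, as the interface text tells. Its arguments: {"type":"object","properties":{"targets":{"type":"array","items":{"type":"array","items":{"type":"number"}}},"grip":{"type":"number"},"newtons":{"type":"number"}},"required":["targets"]}

```bash
mkdir -p pics; ls; python3 - <<'E'
from cell import sensors, eyes, workorder
import cv2,json
s=sensors.get_state();print(s)
for n in ["scene","side","wrist"]:
    c=eyes.calibration(n);print(n,c)
    cv2.imwrite(f"pics/{n}0.png",eyes.grab_frame(n))
E
```

```text
pics
{'t': 0.0, 'q': array([-1.19689727,  0.3218353 , -0.07007658,  1.45170365,  0.0226483 ,
        1.37081924, -0.05692172]), 'qd': array([-0.00094026, -0.00109178, -0.00067999,  0.00072731,  0.00134244,
        0.00014571, -0.00153249]), 'effort': array([-7.40653354e-05, -4.91301441e+01, -4.03882088e-01, -3.12529385e+01,
       -6.39981357e-02,  4.37835208e-02,  1.47716569e-04]), 'tcp_pos': array([0.2287221 , 0.60781414, 0.22143912]), 'tcp_rot': array([ 2.58203881e+00,  1.78741127e+00, -2.41258493e-03]), 'wrist_force': array([ 0.47010892, -0.1355142 ,  0.4878802 ]), 'ft_torque': array([ 0.00023361,  0.03432624, -0.06058417]), 'width': 0.08717351138346636}
scene {'fx': 474.31348637111984, 'fy': 474.31348637111984, 'cx': 279.1818457067734, 'cy': 210.7305070699303, 'k1': -0.02734385031791422, 'world_to_cam': array([[-0.27078615,  0.96262852,  0.00460449,  0.14245671],
       [ 0.79509549,  0.22635067, -0.562662  , -0.43417699],
       [-0.54267672, -0.14870007, -0.82667422,  1.43073669],
       [ 0.        ,  0.        ,  0.        ,  1.        ]])}
side {'fx': 444.1076034038235, 'fy': 444.1076034038235, 'cx': 283.04474696766346, 'cy': 209.67453391781308, 'k1': -0.0492697762258467, 'world_to_cam': array([[ 0.70476785, -0.7092484 ,  0.01640069, -0.42038571],
       [-0.51811773, -0.53036136, -0.67102224,  0.32878385],
       [ 0.48461974,  0.46441742, -0.7412558 ,  1.08839353],
       [ 0.        ,  0.        ,  0.        ,  1.        ]])}
wrist {'fx': 295.12472907160605, 'fy': 295.12472907160605, 'cx': 281.3937589132479, 'cy': 204.92816652621798, 'k1': -0.050703496679152756, 'world_to_cam': array([[ 0.35261754,  0.93576377, -0.00265238, -0.64855291],
       [ 0.89760223, -0.33743343,  0.2836352 , -0.03445971],
       [ 0.26452054, -0.10239553, -0.95892859,  0.39157786],
       [ 0.        ,  0.        ,  0.        ,  1.        ]])}
```

View pics/scene0.png

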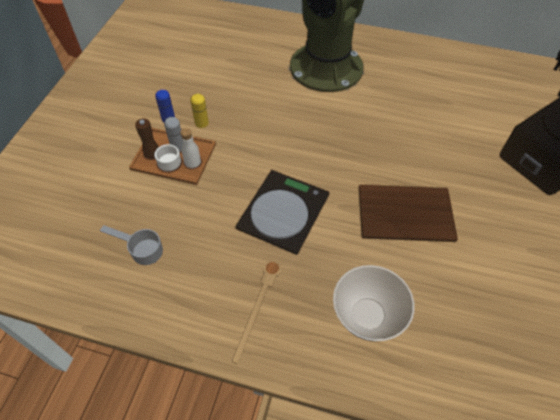

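View pics/side0.png

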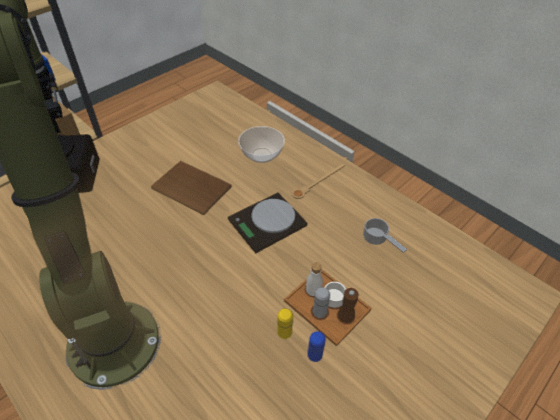

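View pics/wrist0.png

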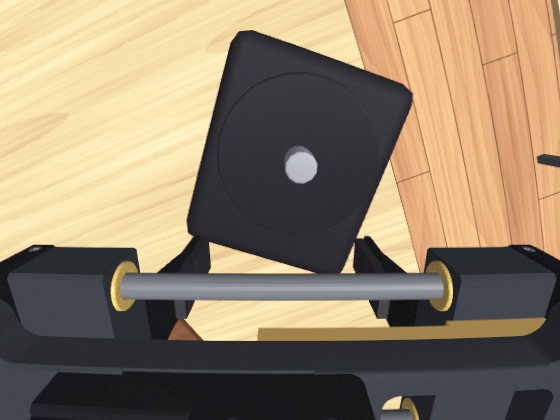

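```bash
cat > h.py <<'E'
import numpy as np, cv2
from scipy.spatial.transform import Rotation as R
from cell import sensors, eyes
def ray(c,u,v):
    d=np.array([(u-c['cx'])/c['fx'],(v-c['cy'])/c['fy']]); s=d.copy()
    for _ in range(20): s=d/(1+c['k1']*(s@s))
    T=c['world_to_cam']; Rm=T[:3,:3]; o=-Rm.T@T[:3,3]
    r=Rm.T@np.array([s[0],s[1],1]); return o,r/np.linalg.norm(r)
def onz(c,u,v,z):
    o,r=ray(c,u,v); return o+r*(z-o[2])/r[2]
def tri(obs):
    A=np.zeros((3,3));b=np.zeros(3);L=[]
    for c,u,v in obs:
        o,r=ray(c,u,v);P=np.eye(3)-np.outer(r,r);A+=P;b+=P@o;L.append((o,r))
    x=np.linalg.solve(A,b)
    return x,[np.linalg.norm((np.eye(3)-np.outer(r,r))@(x-o))*1000 for o,r in L]
def proj(c,p):
    p=np.atleast_2d(p);T=c['world_to_cam'];q=p@T[:3,:3].T+T[:3,3]
    s=q[:,:2]/q[:,2:];r2=(s**2).sum(1,keepdims=True);s=s*(1+c['k1']*r2)
    return s*[c['fx'],c['fy']]+[c['cx'],c['cy']]
def crop(img,u0,v0,u1,v1,k,fn):
    a=cv2.resize(img[v0:v1,u0:u1],None,fx=k,fy=k,interpolation=cv2.INTER_CUBIC)
    for u in range(u0-u0%10+10,u1,10):
        x=int((u-u0+.5)*k);cv2.line(a,(x,0),(x,4 if u%50 else 12),(0,0,255),1)
        if u%20==0: cv2.putText(a,str(u),(x-9,22),0,.35,(0,0,255),1)
    for v in range(v0-v0%10+10,v1,10):
        y=int((v-v0+.5)*k);cv2.line(a,(0,y),(4 if v%50 else 12,y),(0,0,255),1)
        if v%20==0: cv2.putText(a,str(v),(8,y+4),0,.35,(0,0,255),1)
    cv2.imwrite(fn,a)
E
python3 - <<'E'
from h import *
a=cv2.imread('pics/scene0.png');b=cv2.imread('pics/side0.png')
crop(a,125,85,225,185,6,'pics/c1.png');crop(b,265,250,385,370,5,'pics/c2.png')
crop(a,230,160,330,255,6,'pics/c3.png');crop(b,220,185,315,255,7,'pics/c4.png')
crop(a,350,175,465,250,6,'pics/c5.png');crop(b,145,155,240,220,7,'pics/c6.png')
E
```

```text
(no output)
```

View pics/c1.png

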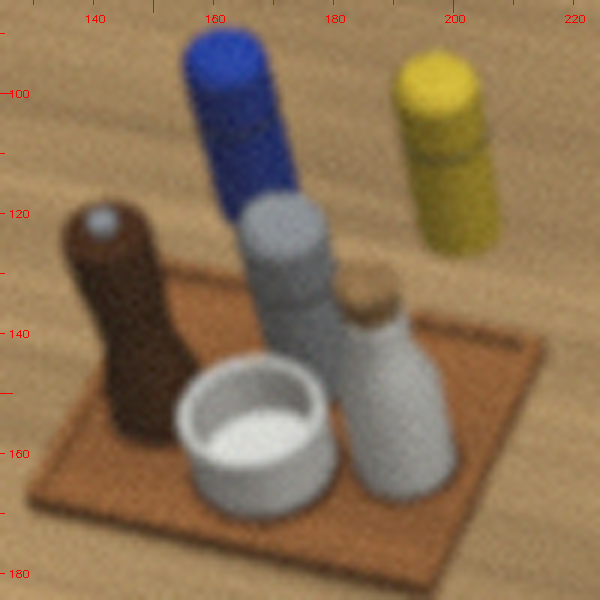

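View pics/c2.png

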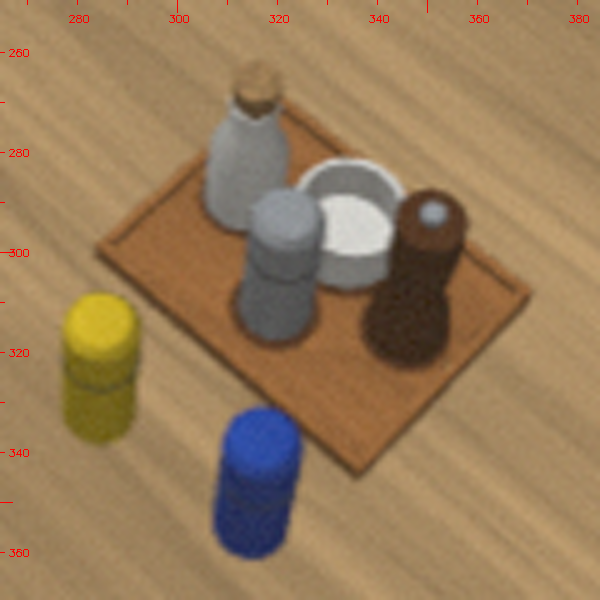

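View pics/c3.png

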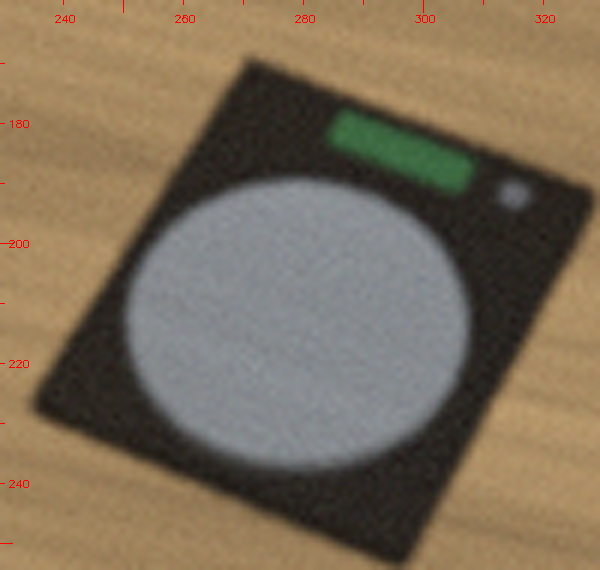

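View pics/c4.png

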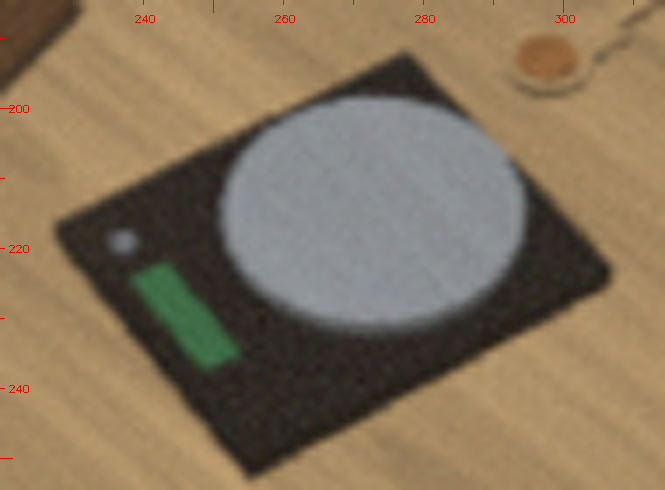

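View pics/c5.png

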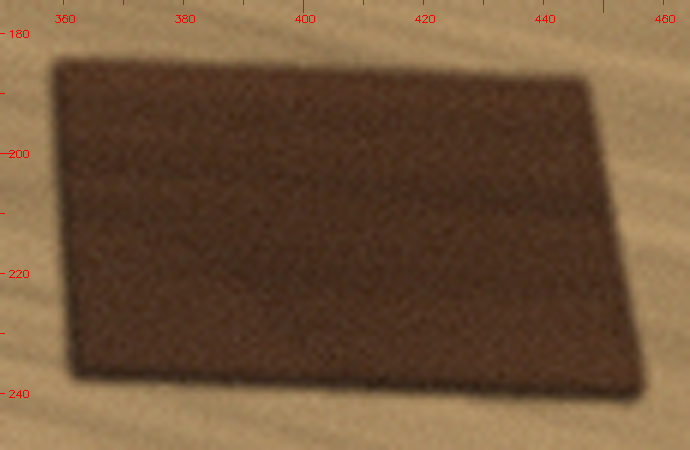

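View pics/c6.png

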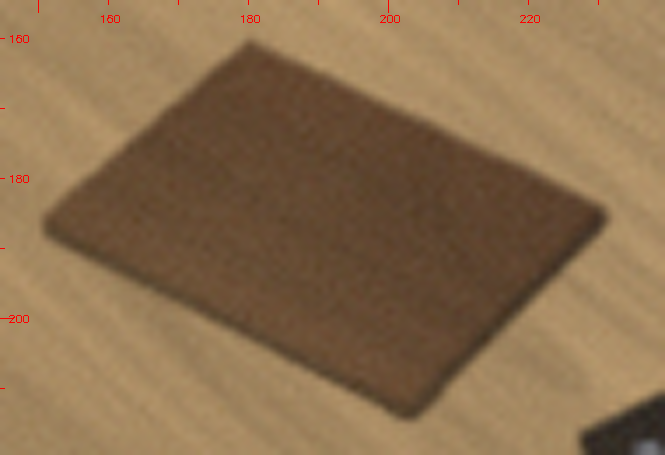

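```bash
python3 - <<'E'
from h import *
from scipy.optimize import least_squares
cs=eyes.calibration('scene');cd=eyes.calibration('side')
for n,a,b in [('mill',(141.7,121.2),(351.3,292.2)),('salt',(172,121.6),(321.7,292.2)),('cruet',(186.5,131.3),(316.5,265.8)),('ramekin',(166.8,153.2),(334.8,289.2)),
 ('scaleplate',(279.0,213.3),(273.4,214.6)),
 ('bd tl',(358.2,184.5),(230.5,185.2)),('bd tr',(447,187.5),(203,213.5)),('bd br',(456.5,240),(151,186.5)),('bd bl',(361.5,236.5),(180.5,160.5)),
 ('tray nr',(215,141.5),(284,299)),('tray R',(152,128),(336,343))]:
    x,e=tri([(cs,*a),(cd,*b)]);print(n,x.round(4),np.round(e,1))
# tray pose: corners at z=.014 ; params x,y,yaw
obs=[(cs,(129.8,167),(1,-1)),(cs,(196.8,182.5),(1,1)),(cs,(215,141.5),(-1,1)),(cd,(284,299),(-1,1)),(cd,(336,343.5),(-1,-1)),(cd,(370.5,308),(1,-1))]
def fit(obs,hx,hy,z,x0,bias=True):
    def f(p):
        r=[]
        for c,uv,s in obs:
            ca,sa=np.cos(p[2]),np.sin(p[2]);X=s[0]*hx;Y=s[1]*hy
            r.append(proj(c,[p[0]+ca*X-sa*Y,p[1]+sa*X+ca*Y,z])[0]-uv)
        return np.ravel(r)
    s=least_squares(f,x0);print(s.x.round(4),s.fun.round(1));return s.x
p=fit(obs,.071,.091,.014,[.5,-.3,0])
ca,sa=np.cos(p[2]),np.sin(p[2])
for n,X,Y in [('front',-.03,0),('left',.008,.056),('right',.008,-.056),('back',.026,0)]:
    print(n,p[0]+ca*X-sa*Y,p[1]+sa*X+ca*Y)
print('board');fit([(cs,(358.2,184.5),(-1,-1)),(cs,(447,187.5),(-1,1)),(cs,(456.5,239),(1,1)),(cs,(361.5,236.5),(1,-1)),(cd,(230.5,185.2),(-1,-1)) if 0 else (cd,(230.5,184.5),(1,-1)),(cd,(203,213),(-1,-1)),(cd,(151,185.5),(-1,1)),(cd,(180.5,160.5),(1,1))],.075,.11,.015,[.55,.35,0])
print('scale ctr z26',onz(cs,279,213.3,.026),onz(cd,273.4,214.6,.026))
E
```

```text
mill [ 0.4645 -0.359   0.1214] [0.7 0.7]
salt [ 0.426  -0.3013  0.0987] [0.9 0.9]
cruet [ 0.4636 -0.2464  0.1175] [0.8 0.8]
ramekin [ 0.4845 -0.3007  0.046 ] [0.8 0.8]
scaleplate [0.5658 0.011  0.0219] [0.3 0.3]
bd tl [0.5054 0.1583 0.0964] [18.5 18.5]
bd tr [ 0.4214  0.3043 -0.0141] [94.5 94.5]
bd br [ 0.4248  0.4658 -0.0987] [21.9 21.9]
bd bl [0.5232 0.2709 0.0581] [90.4 90.4]
tray nr [ 0.3854 -0.214   0.0105] [0.7 0.7]
tray R [ 0.3875 -0.3922  0.0127] [1.1 1.1]
[ 0.4563 -0.302   0.0051] [-0.8 -0.5 -0.2 -0.6  1.2 -1.  -0.6 -1.1  0.4  0.1  1.  -0.7]
front 0.4262685167414834 -0.30219005092098167
left 0.4639836607393525 -0.24599781023581235
right 0.4645523928794062 -0.3579963662254003
back 0.4822677947362774 -0.30190568485095487
board
[0.4708 0.2955 0.2312] [-0.4 -1.3  0.5 -0.9  1.3  0.2 -0.4 -1.   2.  -0.9  0.8 -0.5 -0.5 -0.1
  0.2 -1. ]
scale ctr z26 [0.56870285 0.01142613 0.026     ] [0.563169   0.00871087 0.026     ]
```

```bash
cat >> h.py <<'E'
def toolcam():
    s=sensors.get_state();T=eyes.calibration('wrist')['world_to_cam']
    Rt=R.from_rotvec(s['tcp_rot']).as_matrix();M=np.eye(4);M[:3,:3]=Rt;M[:3,3]=s['tcp_pos'];return T@M
def st():
    s=sensors.get_state();Rt=R.from_rotvec(s['tcp_rot']).as_matrix()
    print('t',round(s['t'],2),'tcp',s['tcp_pos'].round(4),'x',Rt[:,0].round(4),'z',Rt[:,2].round(4),'F',s['wrist_force'].round(1),'w',round(s['width'],4),'q',s['q'].round(2));return s,Rt
def go(target,yaw=None):
    s,Rt=st();d=Rt.T@(np.array(target)-s['tcp_pos']);print('d tool (m)',d.round(4))
    if yaw is not None:
        c,sn=np.cos(yaw),np.sin(yaw);W=np.array([[c,sn,0],[sn,-c,0],[0,0,-1]])
        print('turn/180deg',(R.from_matrix(Rt.T@W).as_rotvec()/np.pi).round(4))
E
python3 - <<'E'
from h import *
M=toolcam();np.save('toolcam.npy',M);print(np.linalg.inv(M).round(4))
cs=eyes.calibration('scene');cd=eyes.calibration('side')
for n,a,b in [('blue',(162.5,94),(317.3,338)),('yellow',(197.5,98),(285,314.5))]: print(n,tri([(cs,*a),(cd,*b)]))
c=dict(eyes.calibration('wrist'))
W=np.diag([1.,-1,-1])
for pos in [(.40,-.3,.30),(.36,-.3,.3),(.45,-.3,.3)]:
    P=np.eye(4);P[:3,:3]=W;P[:3,3]=pos
    c['world_to_cam']=M@np.linalg.inv(P)
    print(pos,proj(c,[[.4645,-.358,.123],[.426,-.302,.103],[.464,-.246,.118],[.4823,-.302,.044],[.385,-.211,.014],[.527,-.39,.014]]).round())
go((.5,.4,.3),0.0)
E
```

```text
[[ 1.000e+00 -3.000e-04 -1.000e-03 -2.000e-04]
 [ 6.000e-04  9.590e-01  2.835e-01 -7.770e-02]
 [ 9.000e-04 -2.835e-01  9.590e-01 -1.620e-01]
 [ 0.000e+00  0.000e+00  0.000e+00  1.000e+00]]
blue (array([ 0.33226436, -0.37085099,  0.08924336]), [np.float64(0.060107343481742764), np.float64(0.06010734348164376)])
yellow (array([ 0.32224844, -0.27699241,  0.08998472]), [np.float64(0.025393085627839873), np.float64(0.025393085627808953)])
(0.4, -0.3, 0.3) [[334. 232.]
 [303. 185.]
 [338. 140.]
 [339. 176.]
 [271. 110.]
 [360. 226.]]
(0.36, -0.3, 0.3) [[366. 232.]
 [335. 185.]
 [372. 140.]
 [367. 176.]
 [299. 110.]
 [384. 226.]]
(0.45, -0.3, 0.3) [[294. 233.]
 [263. 185.]
 [294. 139.]
 [304. 176.]
 [237. 110.]
 [329. 226.]]
t 0.15 tcp [0.2287 0.608  0.2217] x [ 0.3521  0.936  -0.0015] z [-4.0e-04 -1.4e-03 -1.0e+00] F [ 0.2 -0.5 -0.9] w 0.0866 q [-1.2   0.32 -0.07  1.45  0.02  1.37 -0.06]
d tool (m) [-0.0993  0.3271 -0.0781]
turn/180deg [3.000e-04 4.000e-04 3.855e-01]
```

```bash
cat >> h.py <<'E'
def plan(wps,yaw=None,start=None):
    """wps: world waypoints (one per row), yaw final; prints rows"""
    s,Rt=st();p=s['tcp_pos'].copy() if start is None else np.array(start)
    th=np.arctan2(Rt[1,0],Rt[0,0]);n=len(wps);yaw=th if yaw is None else yaw
    per=(yaw-th)/n;k=0
    out=[]
    for w in wps:
        c,sn=np.cos(th),np.sin(th);W=np.array([[c,sn,0],[sn,-c,0],[0,0,-1]])
        d=(W.T@(np.array(w)-p)).round(4); t=round(-per/np.pi,4)
        p=p+W@d; th-=t*np.pi; out.append([*(d+0.0).tolist(),0,0,t+0.0]); 
        if np.linalg.norm(d)>.062 or abs(t)*180>10.6: print('TOO FAST',d,t*180)
    for i in range(0,n,8): print(out[i:i+8])
    print('end',p.round(4),round(np.degrees(th),2))
def line(a,b,n,ease=False):
    a=np.array(a);b=np.array(b)
    f=np.arange(1,n+1)/n
    if ease: f=.5-.5*np.cos(np.pi*f)
    return [a+(b-a)*x for x in f]
E
python3 - <<'E'
from h import *
s,_=st();p=s['tcp_pos']
plan(line(p,(.46,.30,.30),8)+line((.46,.30,.30),(.50,-.02,.30),6)+line((.50,-.02,.30),(.40,-.3,.28),6)+line((.40,-.3,.28),(.40,-.3,.28),4),0.0)
E
```

```text
t 0.15 tcp [0.2287 0.608  0.2217] x [ 0.3521  0.936  -0.0015] z [-4.0e-04 -1.4e-03 -1.0e+00] F [ 0.2 -0.5 -0.9] w 0.0866 q [-1.2   0.32 -0.07  1.45  0.02  1.37 -0.06]
t 0.15 tcp [0.2287 0.608  0.2217] x [ 0.3521  0.936  -0.0015] z [-4.0e-04 -1.4e-03 -1.0e+00] F [ 0.2 -0.5 -0.9] w 0.0866 q [-1.2   0.32 -0.07  1.45  0.02  1.37 -0.06]
[[-0.0259, 0.0406, -0.0098, 0, 0, np.float64(0.0161)], [-0.0237, 0.0419, -0.0098, 0, 0, np.float64(0.0161)], [-0.0216, 0.043, -0.0098, 0, 0, np.float64(0.0161)], [-0.0195, 0.044, -0.0097, 0, 0, np.float64(0.0161)], [-0.0171, 0.045, -0.0098, 0, 0, np.float64(0.0161)], [-0.0149, 0.0458, -0.0098, 0, 0, np.float64(0.0161)], [-0.0125, 0.0465, -0.0098, 0, 0, np.float64(0.0161)], [-0.0102, 0.047, -0.0098, 0, 0, np.float64(0.0161)]]
[[-0.0339, 0.0418, 0.0, 0, 0, np.float64(0.0161)], [-0.0317, 0.0433, 0.0, 0, 0, np.float64(0.0161)], [-0.0295, 0.045, 0.0, 0, 0, np.float64(0.0161)], [-0.0272, 0.0463, 0.0, 0, 0, np.float64(0.0161)], [-0.0248, 0.0477, 0.0, 0, 0, np.float64(0.0161)], [-0.0224, 0.0489, 0.0, 0, 0, np.float64(0.0161)], [-0.0371, 0.0329, 0.0033, 0, 0, np.float64(0.0161)], [-0.0354, 0.0346, 0.0034, 0, 0, np.float64(0.0161)]]
[[-0.0335, 0.0365, 0.0033, 0, 0, np.float64(0.0161)], [-0.0317, 0.0381, 0.0033, 0, 0, np.float64(0.0161)], [-0.0298, 0.0396, 0.0034, 0, 0, np.float64(0.0161)], [-0.0277, 0.0411, 0.0033, 0, 0, np.float64(0.0161)], [0.0, 0.0, 0.0, 0, 0, np.float64(0.0161)], [0.0, 0.0, 0.0, 0, 0, np.float64(0.0161)], [0.0, 0.0, 0.0, 0, 0, np.float64(0.0161)], [0.0, 0.0, 0.0, 0, 0, np.float64(0.0161)]]
end [ 0.4  -0.3   0.28] -0.17
```

Call:
drive_tool --pt "-0.026 0.041 -0.01 0 0 0.016" --pt "-0.024 0.042 -0.01 0 0 0.016" --pt "-0.022 0.043 -0.01 0 0 0.016" --pt "-0.02 0.044 -0.01 0 0 0.016" --pt "-0.017 0.045 -0.01 0 0 0.016" --pt "-0.015 0.046 -0.01 0 0 0.016" --pt "-0.013 0.046 -0.01 0 0 0.016" --pt "-0.01 0.047 -0.008 0 0 0.016" --grip -0.4 --newtons 20

```text
t: 1.15
tcp_pos: [0.4606, 0.2979, 0.3009]
tcp_rot: [-2.889, -1.234, -0.0]
wrist_force: [0.2, 0.7, -0.1]
width: 0.0609
```

Call:
drive_tool --pt "-0.034 0.042 0 0 0 0.016" --pt "-0.032 0.043 0 0 0 0.016" --pt "-0.03 0.045 0 0 0 0.016" --pt "-0.027 0.046 0 0 0 0.016" --pt "-0.025 0.048 0 0 0 0.016" --pt "-0.022 0.049 0 0 0 0.016" --pt "-0.037 0.033 0.003 0 0 0.016" --pt "-0.035 0.035 0.003 0 0 0.016"

```text
t: 2.15
tcp_pos: [0.4676, -0.1163, 0.2942]
tcp_rot: [-3.077, -0.631, 0.0]
wrist_force: [0.6, -0.0, 0.0]
width: 0.0609
```

```bash
python3 - <<'E'
from h import *
st()
plan(line((.43,-.13,.295) if 0 else sensors.get_state()['tcp_pos'],(.42,-.3,.285),6)+line((.42,-.3,.285),(.42,-.3,.285),2),0.0)
E
```

```text
t 2.15 tcp [ 0.4676 -0.1163  0.2942] x [ 9.192e-01  3.938e-01 -2.000e-04] z [-2.e-04  0.e+00 -1.e+00] F [ 0.6 -0.   0. ] w 0.0609 q [-0.44 -0.1   0.59  1.76  0.06  1.47  0.54]
t 2.15 tcp [ 0.4676 -0.1163  0.2942] x [ 9.192e-01  3.938e-01 -2.000e-04] z [-2.e-04  0.e+00 -1.e+00] F [ 0.6 -0.   0. ] w 0.0609 q [-0.44 -0.1   0.59  1.76  0.06  1.47  0.54]
[[-0.0194, 0.025, 0.0015, 0, 0, np.float64(0.0161)], [-0.018, 0.026, 0.0016, 0, 0, np.float64(0.0161)], [-0.0167, 0.0268, 0.0015, 0, 0, np.float64(0.0161)], [-0.0154, 0.0277, 0.0016, 0, 0, np.float64(0.0161)], [-0.0139, 0.0283, 0.0015, 0, 0, np.float64(0.0161)], [-0.0125, 0.0291, 0.0015, 0, 0, np.float64(0.0161)], [0.0, 0.0, 0.0, 0, 0, np.float64(0.0161)], [0.0, 0.0, 0.0, 0, 0, np.float64(0.0161)]]
end [ 0.42  -0.3    0.285] 0.01
```

```bash
python3 - <<'E'
from h import *
import pickle
c=eyes.calibration('wrist');f=eyes.grab_frame('wrist');cv2.imwrite('pics/w1.png',f);pickle.dump(c,open('w1.pkl','wb'))
E
```

Call:
drive_tool --pt "-0.019 0.025 0.0015 0 0 0.016" --pt "-0.018 0.026 0.0015 0 0 0.016" --pt "-0.017 0.027 0.0015 0 0 0.016" --pt "-0.015 0.028 0.0015 0 0 0.016" --pt "-0.014 0.028 0.0015 0 0 0.016" --pt "-0.012 0.029 0.0015 0 0 0.016" --pt "0 0 0 0 0 0.016" --pt "0 0 0 0 0 0.016"

```text
t: 3.2
tcp_pos: [0.4216, -0.2997, 0.2854]
tcp_rot: [3.141, 0.001, -0.001]
wrist_force: [-0.3, -0.2, 0.2]
width: 0.061
```

```bash
python3 - <<'E'
from h import *
import pickle
st()
c=eyes.calibration('wrist');f=eyes.grab_frame('wrist');cv2.imwrite('pics/w2.png',f);pickle.dump(c,open('w2.pkl','wb'))
P=np.array([[.4645,-.358,.123],[.426,-.302,.103],[.464,-.246,.118],[.4823,-.302,.044]])
for i in '12':
    c=pickle.load(open(f'w{i}.pkl','rb'));print(proj(c,P).round(1))
E
```

```text
t 3.2 tcp [ 0.4216 -0.2997  0.2854] x [ 1.e+00  5.e-04 -6.e-04] z [-6.e-04 -6.e-04 -1.e+00] F [-0.3 -0.2  0.2] w 0.061 q [-0.26 -0.01  0.82  1.7   0.01  1.45  0.57]
[[211.2 342.7]
 [201.1 293.1]
 [239.6 275.5]
 [244.2 284.4]]
[[317.7 237. ]
 [285.2 187.1]
 [320.2 140.4]
 [325.3 177.5]]
```

View pics/w1.png

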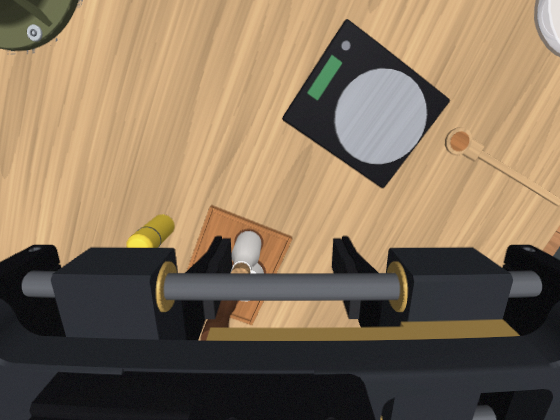

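View pics/w2.png

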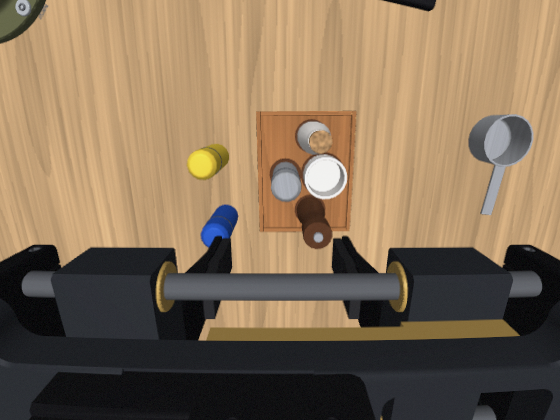

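```bash
python3 - <<'E'
from h import *
a=cv2.imread('pics/w2.png')
crop(a,250,100,370,255,5,'pics/c7.png')
crop(cv2.imread('pics/w1.png'),270,10,460,200,4,'pics/c8.png')
E
```

```text
(no output)
```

View pics/c7.png

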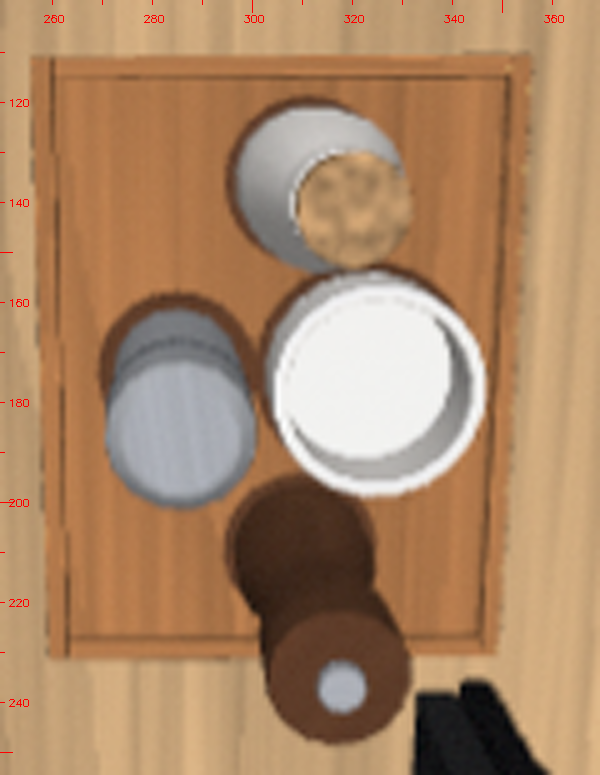

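View pics/c8.png

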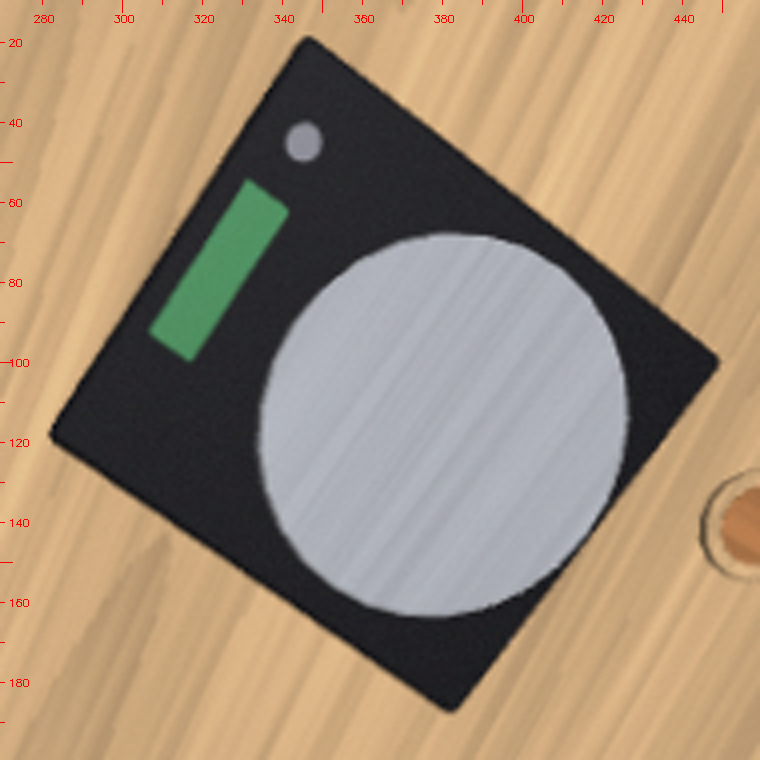

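```bash
python3 - <<'E'
from h import *
import pickle
c1=pickle.load(open('w1.pkl','rb'));c2=pickle.load(open('w2.pkl','rb'));cs=eyes.calibration('scene');cd=eyes.calibration('side')
for n,uv,z,a,b in [('mill',(317.9,236.7),.123,(141.7,121.2),(351.3,292.2)),('salt',(285.5,186),.099,(172,121.6),(321.7,292.2)),('cruet',(319.9,141.1),.118,(186.5,131.3),(316.5,265.8)),('ram',(325.3,176.5),.044,(166.8,153.2),(334.8,289.2))]:
    print(n,onz(c2,*uv,z).round(4),tri([(cs,*a),(cd,*b),(c2,*uv)]))
for uv in [(255.9,110.9),(355.5,109.9),(348.5,230.5),(259.5,231)]: print('tray',onz(c2,*uv,.014).round(4))
u=(380.2,115.8);print('scale',onz(c1,*u,.026),tri([(cs,279,213.3),(cd,273.4,214.6),(c1,*u)]))
E
```

```text
mill [ 0.4647 -0.3576  0.123 ] (array([ 0.46473395, -0.35876295,  0.12130911]), [np.float64(0.8729624318804681), np.float64(0.6610828496000196), np.float64(0.4467485679339128)])
salt [ 0.4264 -0.3016  0.099 ] (array([ 0.42615993, -0.30141662,  0.09881997]), [np.float64(0.7137870220774681), np.float64(1.011774942740231), np.float64(0.3046331266344785)])
cruet [ 0.4637 -0.2468  0.118 ] (array([ 0.46361706, -0.2465661 ,  0.11753999]), [np.float64(0.9165236850276436), np.float64(0.6656955795117308), np.float64(0.2545105851367734)])
ram [ 0.4823 -0.3007  0.044 ] (array([ 0.48349095, -0.30073802,  0.04557066]), [np.float64(1.4093173097685454), np.float64(0.9365962950957359), np.float64(1.480690874327411)])
tray [ 0.3854 -0.2128  0.014 ]
tray [ 0.5257 -0.2111  0.014 ]
tray [ 0.5271 -0.3928  0.014 ]
tray [ 0.3868 -0.3936  0.014 ]
scale [0.56335875 0.01280382 0.026     ] (array([0.5654551 , 0.0118405 , 0.02157044]), [np.float64(1.2602468871750332), np.float64(0.557668912990719), np.float64(1.7497028885850938)])
```

Call:
drive_tool --pt "0.0047 0.0022 0.03 0 0 0" --pt "0 0 0.05 0 0 0" --pt "0 0 0.05 0 0 0" --pt "0 0 0.04 0 0 0" --pt "0 0 0.03 0 0 0" --pt "0 0 0.013 0 0 0" --pt "0 0 0.005 0 0 0" --pt "0 0 0 0 0 0"

```text
t: 4.25
tcp_pos: [0.4274, -0.301, 0.0683]
tcp_rot: [3.141, 0.007, 0.002]
wrist_force: [-0.8, 0.6, -0.2]
width: 0.061
```

Call:
drive_tool --pt "0 0 0 0 0 0" --pt "0 0 0 0 0 0" --pt "0 0 0 0 0 0" --pt "0 0 0 0 0 0" --pt "0 0 0 0 0 0" --pt "0 0 0 0 0 0" --pt "0 0 0 0 0 0" --pt "0 0 0 0 0 0" --grip 1 --newtons 20

```text
t: 5.25
tcp_pos: [0.4271, -0.3007, 0.0679]
tcp_rot: [3.142, 0.007, 0.001]
wrist_force: [-1.2, 0.4, 5.4]
width: 0.0369
```

```bash
python3 - <<'E'
from h import *
st()
cv2.imwrite('pics/w3.png',eyes.grab_frame('wrist'))
E
```

```text
t 5.25 tcp [ 0.4271 -0.3007  0.0679] x [1.0e+00 4.6e-03 5.0e-04] z [ 5.e-04 -1.e-04 -1.e+00] F [-1.2  0.4  5.4] w 0.0369 q [-0.17  0.24  0.82  1.97 -0.21  1.02  0.75]
```

View pics/w3.png

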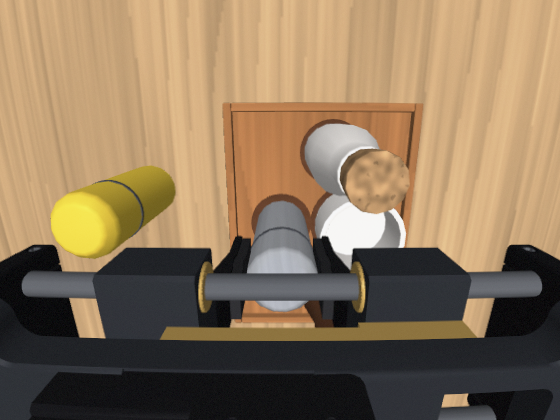

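```bash
cat >> h.py <<'E'
def carry(to,zc=.215,mid=(.505,0.0),yaw=0.0,lift=3,n1=6,n2=7):
    p=sensors.get_state()['tcp_pos'];a=np.array([p[0],p[1],zc]);m=np.array([*mid,zc]);b=np.array([*to,zc])
    plan(line(p,a,lift)+line(a,m,n1)+line(m,b,n2),yaw)
E
python3 - <<'E'
from h import *
carry((.455,.362))
E
```

```text
t 5.3 tcp [ 0.4271 -0.3006  0.0678] x [1.0e+00 4.6e-03 5.0e-04] z [ 5.e-04 -0.e+00 -1.e+00] F [-1.   1.4  5.9] w 0.0371 q [-0.17  0.24  0.82  1.97 -0.21  1.02  0.75]
[[0.0, 0.0, -0.0491, 0, 0, np.float64(0.0001)], [0.0, 0.0, -0.049, 0, 0, np.float64(0.0001)], [0.0, 0.0, -0.0491, 0, 0, np.float64(0.0001)], [0.0132, -0.0501, 0.0, 0, 0, np.float64(0.0001)], [0.0131, -0.05, 0.0, 0, 0, np.float64(0.0001)], [0.0132, -0.0501, 0.0, 0, 0, np.float64(0.0001)], [0.0131, -0.0501, 0.0, 0, 0, np.float64(0.0001)], [0.0131, -0.05, 0.0, 0, 0, np.float64(0.0001)]]
[[0.0131, -0.0501, 0.0, 0, 0, np.float64(0.0001)], [-0.0071, -0.0517, 0.0, 0, 0, np.float64(0.0001)], [-0.007, -0.0518, 0.0, 0, 0, np.float64(0.0001)], [-0.0071, -0.0517, 0.0, 0, 0, np.float64(0.0001)], [-0.0071, -0.0517, 0.0, 0, 0, np.float64(0.0001)], [-0.0071, -0.0517, 0.0, 0, 0, np.float64(0.0001)], [-0.0072, -0.0517, 0.0, 0, 0, np.float64(0.0001)], [-0.0071, -0.0518, 0.0, 0, 0, np.float64(0.0001)]]
end [0.455 0.362 0.215] -0.02
```

Call:
drive_tool --pt "0 0 -0.03 0 0 0" --pt "0 0 -0.055 0 0 0" --pt "0 0 -0.06 0 0 0" --pt "0.013 -0.05 0 0 0 0" --pt "0.013 -0.05 0 0 0 0" --pt "0.013 -0.05 0 0 0 0" --pt "0.013 -0.05 0 0 0 0" --pt "0.013 -0.05 0 0 0 0"

```text
t: 6.3
tcp_pos: [0.4904, -0.0484, 0.2117]
tcp_rot: [-3.141, -0.007, 0.001]
wrist_force: [1.1, -0.1, -1.8]
width: 0.0366
```

Call:
drive_tool --pt "0.013 -0.05 0 0 0 0" --pt "-0.007 -0.052 0 0 0 0" --pt "-0.007 -0.052 0 0 0 0" --pt "-0.007 -0.052 0 0 0 0" --pt "-0.007 -0.052 0 0 0 0" --pt "-0.007 -0.052 0 0 0 0" --pt "-0.007 -0.052 0 0 0 0" --pt "-0.007 -0.05 0 0 0 0"

```text
t: 7.3
tcp_pos: [0.4518, 0.363, 0.2113]
tcp_rot: [3.141, 0.008, -0.002]
wrist_force: [0.8, 0.4, -1.0]
width: 0.037
```

```bash
python3 - <<'E'
from h import *
go((.455,.362,.0755),0.)
E
```

```text
t 7.3 tcp [0.4518 0.363  0.2113] x [ 1.      0.0049 -0.0012] z [-0.0012 -0.0011 -1.    ] F [ 0.8  0.4 -1. ] w 0.037 q [-0.92  0.18  0.23  1.66 -0.04  1.32 -0.68]
d tool (m) [0.0033 0.0009 0.1358]
turn/180deg [0.0003 0.0004 0.0016]
```

Call:
drive_tool --pt "0.003 0 0.03 0 0 0" --pt "0 0 0.04 0 0 0" --pt "0 0 0.03 0 0 0" --pt "0 0 0.02 0 0 0" --pt "0 0 0.008 0 0 0" --pt "0 0 0.004 0 0 0" --pt "0 0 0.002 0 0 0" --pt "0 0 0 0 0 0"

```text
t: 8.3
tcp_pos: [0.4562, 0.3619, 0.0792]
tcp_rot: [-3.141, -0.007, -0.001]
wrist_force: [0.2, 0.3, -1.8]
width: 0.0371
```

```bash
python3 - <<'E'
from h import *
st()
E
```

```text
t 8.3 tcp [0.4562 0.3619 0.0792] x [1.0e+00 4.6e-03 9.0e-04] z [ 9.e-04  9.e-04 -1.e+00] F [ 0.2  0.3 -1.8] w 0.0371 q [-0.91  0.29  0.22  1.8  -0.07  1.06 -0.65]
```

Call:
drive_tool --pt "0 0 0.001 0 0 0" --pt "0 0 0.001 0 0 0" --pt "0 0 0.001 0 0 0" --pt "0 0 0.001 0 0 0" --pt "0 0 0 0 0 0" --pt "0 0 0 0 0 0" --pt "0 0 0 0 0 0" --pt "0 0 0 0 0 0"

```text
t: 9.3
tcp_pos: [0.4559, 0.3618, 0.0749]
tcp_rot: [-3.141, -0.007, -0.0]
wrist_force: [-1.1, 0.6, 2.9]
width: 0.0366
```

Call:
drive_tool --pt "0 0 0 0 0 0" --pt "0 0 0 0 0 0" --pt "0 0 0 0 0 0" --pt "0 0 0 0 0 0" --pt "0 0 -0.02 0 0 0" --pt "0 0 -0.05 0 0 0" --pt "0 0 -0.06 0 0 0" --pt "0.004 0.055 0 0 0 0" --grip -0.4

```text
t: 10.3
tcp_pos: [0.4615, 0.3124, 0.2101]
tcp_rot: [-3.133, -0.019, -0.013]
wrist_force: [0.4, -1.0, -0.3]
width: 0.0607
```

```bash
python3 - <<'E'
from h import *
cv2.imwrite('pics/side2.png',eyes.grab_frame('side'))
cv2.imwrite('pics/w4.png',eyes.grab_frame('wrist'))
s,_=st();p=s['tcp_pos'];m=(.50,0,.205);b=(.4645,-.3585,.175)
plan(line(p,m,6)+line(m,b,7)+line(b,(.4645,-.3585,.12),2)+line((.4645,-.3585,.12),(.4645,-.3585,.12),1),0.)
E
```

```text
t 10.4 tcp [0.4627 0.3005 0.2062] x [ 1.     -0.0031  0.0029] z [ 0.0029 -0.0014 -1.    ] F [ 0.5 -0.6 -0.1] w 0.0608 q [-0.87  0.12  0.26  1.73 -0.03  1.29 -0.6 ]
t 10.4 tcp [0.4627 0.3005 0.2062] x [ 1.     -0.0031  0.0029] z [ 0.0029 -0.0014 -1.    ] F [ 0.5 -0.6 -0.1] w 0.0608 q [-0.87  0.12  0.26  1.73 -0.03  1.29 -0.6 ]
[[0.0064, 0.0501, 0.0002, 0, 0, np.float64(-0.0001)], [0.0063, 0.05, 0.0002, 0, 0, np.float64(-0.0001)], [0.0064, 0.0501, 0.0002, 0, 0, np.float64(-0.0001)], [0.0063, 0.0501, 0.0002, 0, 0, np.float64(-0.0001)], [0.0063, 0.05, 0.0002, 0, 0, np.float64(-0.0001)], [0.0063, 0.0501, 0.0002, 0, 0, np.float64(-0.0001)], [-0.005, 0.0512, 0.0043, 0, 0, np.float64(-0.0001)], [-0.005, 0.0513, 0.0043, 0, 0, np.float64(-0.0001)]]
[[-0.0051, 0.0512, 0.0043, 0, 0, np.float64(-0.0001)], [-0.005, 0.0512, 0.0042, 0, 0, np.float64(-0.0001)], [-0.0051, 0.0512, 0.0043, 0, 0, np.float64(-0.0001)], [-0.0051, 0.0512, 0.0043, 0, 0, np.float64(-0.0001)], [-0.0051, 0.0512, 0.0043, 0, 0, np.float64(-0.0001)], [0.0, 0.0, 0.0275, 0, 0, np.float64(-0.0001)], [0.0, 0.0, 0.0275, 0, 0, np.float64(-0.0001)], [0.0, 0.0, 0.0, 0, 0, np.float64(-0.0001)]]
end [ 0.4645 -0.3585  0.12  ] 0.11
```

View pics/w4.png

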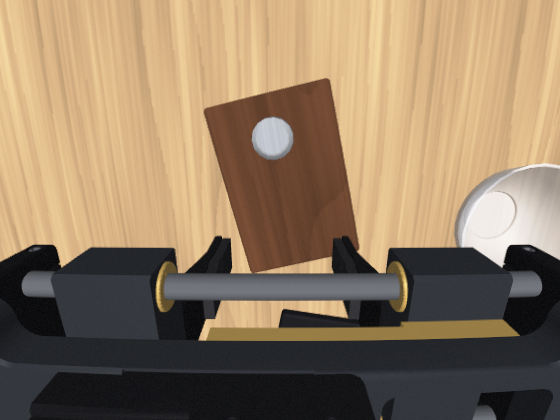

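View pics/side2.png

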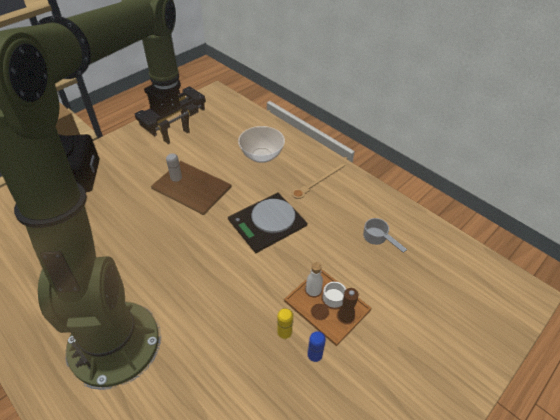

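Call:
drive_tool --pt "0.006 0.05 0 0 0 0" --pt "0.006 0.05 0 0 0 0" --pt "0.006 0.05 0 0 0 0" --pt "0.006 0.05 0 0 0 0" --pt "0.006 0.05 0 0 0 0" --pt "0.006 0.05 0 0 0 0" --pt "-0.005 0.051 0.003 0 0 0" --pt "-0.005 0.051 0.003 0 0 0"

```text
t: 11.4
tcp_pos: [0.4876, -0.0968, 0.1983]
tcp_rot: [-3.141, -0.007, -0.0]
wrist_force: [0.9, 0.5, -0.1]
width: 0.061
```

Call:
drive_tool --pt "-0.005 0.051 0.003 0 0 0" --pt "-0.005 0.051 0.003 0 0 0" --pt "-0.005 0.051 0.003 0 0 0" --pt "-0.005 0.051 0.003 0 0 0" --pt "-0.005 0.051 0.003 0 0 0" --pt "0 0 0.01 0 0 0" --pt "0 0 0 0 0 0" --pt "0 0 0 0 0 0"

```text
t: 12.4
tcp_pos: [0.4649, -0.3486, 0.1734]
tcp_rot: [-3.14, -0.011, -0.0]
wrist_force: [-0.1, -0.1, 0.1]
width: 0.061
```

```bash
python3 - <<'E'
from h import *
go((.4648,-.3583,.083),0.)
E
```

```text
t 12.4 tcp [ 0.4649 -0.3486  0.1734] x [1.0e+00 7.1e-03 2.0e-04] z [ 2.0e-04  1.2e-03 -1.0e+00] F [-0.1 -0.1  0.1] w 0.061 q [-0.13  0.27  0.85  1.72 -0.21  1.25  0.78]
d tool (m) [-0.0002  0.0098  0.0904]
turn/180deg [-0.0004 -0.0001  0.0023]
```

Call:
drive_tool --pt "0 0.01 0 0 0 0" --pt "0 0 0.03 0 0 0" --pt "0 0 0.03 0 0 0" --pt "0 0 0.02 0 0 0" --pt "0 0 0.01 0 0 0" --pt "0 0 0 0 0 0" --pt "0 0 0 0 0 0" --pt "0 0 0 0 0 0"

```text
t: 13.4
tcp_pos: [0.4647, -0.3608, 0.0845]
tcp_rot: [3.141, 0.007, 0.003]
wrist_force: [0.7, -0.3, 0.3]
width: 0.0608
```

Call:
drive_tool --pt "0 0 0 0 0 0" --pt "0 0 0 0 0 0" --pt "0 0 0 0 0 0" --pt "0 0 0 0 0 0" --pt "0 0 0 0 0 0" --pt "0 0 0 0 0 0" --pt "0 0 0 0 0 0" --pt "0 0 0 0 0 0" --grip 1

```text
t: 14.4
tcp_pos: [0.4642, -0.3603, 0.0836]
tcp_rot: [3.142, 0.007, 0.0]
wrist_force: [0.3, -0.1, 0.2]
width: 0.0355
```

```bash
python3 - <<'E'
from h import *
carry((.471,.2955),zc=.225,n1=7,n2=6)
E
```

```text
t 14.4 tcp [ 0.4642 -0.3603  0.0836] x [1.0e+00 4.7e-03 2.0e-04] z [ 2.e-04 -0.e+00 -1.e+00] F [ 0.3 -0.1  0.2] w 0.0355 q [-0.06  0.38  0.81  1.8  -0.31  1.1   0.87]
[[0.0, 0.0, -0.0471, 0, 0, np.float64(0.0001)], [0.0, 0.0, -0.0472, 0, 0, np.float64(0.0001)], [0.0, 0.0, -0.0471, 0, 0, np.float64(0.0001)], [0.006, -0.0515, 0.0, 0, 0, np.float64(0.0001)], [0.006, -0.0514, 0.0, 0, 0, np.float64(0.0001)], [0.006, -0.0515, 0.0, 0, 0, np.float64(0.0001)], [0.006, -0.0514, 0.0, 0, 0, np.float64(0.0001)], [0.0059, -0.0515, 0.0, 0, 0, np.float64(0.0001)]]
[[0.006, -0.0515, 0.0, 0, 0, np.float64(0.0001)], [0.0059, -0.0514, 0.0, 0, 0, np.float64(0.0001)], [-0.0056, -0.0493, 0.0, 0, 0, np.float64(0.0001)], [-0.0056, -0.0492, 0.0, 0, 0, np.float64(0.0001)], [-0.0056, -0.0493, 0.0, 0, 0, np.float64(0.0001)], [-0.0057, -0.0493, 0.0, 0, 0, np.float64(0.0001)], [-0.0056, -0.0492, 0.0, 0, 0, np.float64(0.0001)], [-0.0057, -0.0493, 0.0, 0, 0, np.float64(0.0001)]]
end [0.471  0.2955 0.225 ] -0.02
```

Call:
drive_tool --pt "0 0 -0.03 0 0 0" --pt "0 0 -0.055 0 0 0" --pt "0 0 -0.058 0 0 0" --pt "0.006 -0.051 0 0 0 0" --pt "0.006 -0.051 0 0 0 0" --pt "0.006 -0.051 0 0 0 0" --pt "0.006 -0.052 0 0 0 0" --pt "0.006 -0.052 0 0 0 0"

```text
t: 15.4
tcp_pos: [0.4925, -0.1016, 0.2264]
tcp_rot: [-3.141, -0.007, 0.0]
wrist_force: [-0.3, -0.7, -1.1]
width: 0.0356
```

Call:
drive_tool --pt "0.006 -0.052 0 0 0 0" --pt "0.006 -0.052 0 0 0 0" --pt "-0.006 -0.049 0 0 0 0" --pt "-0.006 -0.049 0 0 0 0" --pt "-0.006 -0.049 0 0 0 0" --pt "-0.006 -0.049 0 0 0 0" --pt "-0.006 -0.049 0 0 0 0" --pt "-0.006 -0.049 0 0 0 0"

```text
t: 16.4
tcp_pos: [0.4666, 0.2957, 0.2261]
tcp_rot: [3.141, 0.007, -0.001]
wrist_force: [1.5, 0.2, -0.6]
width: 0.0353
```

```bash
python3 - <<'E'
from h import *
go((.471,.2945,.0906),0.)
E
```

```text
t 16.4 tcp [0.4666 0.2957 0.2261] x [ 1.0e+00  4.3e-03 -5.0e-04] z [-5.e-04 -6.e-04 -1.e+00] F [ 1.5  0.2 -0.6] w 0.0353 q [-0.9   0.11  0.31  1.7  -0.03  1.34 -0.58]
d tool (m) [0.0045 0.0012 0.1355]
turn/180deg [0.0002 0.0002 0.0014]
```

Call:
drive_tool --pt "0.004 0.001 0.03 0 0 0" --pt "0 0 0.04 0 0 0" --pt "0 0 0.03 0 0 0" --pt "0 0 0.02 0 0 0" --pt "0 0 0.008 0 0 0" --pt "0 0 0.004 0 0 0" --pt "0 0 0 0 0 0" --pt "0 0 0 0 0 0"

```text
t: 17.4
tcp_pos: [0.4716, 0.2941, 0.0955]
tcp_rot: [-3.141, -0.007, -0.002]
wrist_force: [-0.0, -0.0, -0.8]
width: 0.0355
```

Call:
drive_tool --pt "0 0 0.001 0 0 0" --pt "0 0 0.001 0 0 0" --pt "0 0 0.001 0 0 0" --pt "0 0 0.001 0 0 0" --pt "0 0 0 0 0 0" --pt "0 0 0 0 0 0" --pt "0 0 0 0 0 0" --pt "0 0 0 0 0 0"

```text
t: 18.4
tcp_pos: [0.4711, 0.2937, 0.0906]
tcp_rot: [-3.142, -0.007, -0.0]
wrist_force: [0.4, -0.5, -1.2]
width: 0.0352
```

Call:
drive_tool --pt "0 0 0.0005 0 0 0" --pt "0 0 0.0005 0 0 0" --pt "0 0 0.0005 0 0 0" --pt "0 0 0 0 0 0" --pt "0 0 0 0 0 0" --pt "0 0 0 0 0 0" --pt "0 0 0 0 0 0" --pt "0 0 0 0 0 0"

```text
t: 19.4
tcp_pos: [0.4715, 0.2941, 0.0904]
tcp_rot: [-3.14, -0.007, -0.001]
wrist_force: [-1.7, -1.0, 7.7]
width: 0.0354
```

Call:
drive_tool --pt "0 0 0 0 0 0" --pt "0 0 0 0 0 0" --pt "0 0 0 0 0 0" --pt "0 0 0 0 0 0" --pt "0 0 -0.015 0 0 0" --pt "0 0 -0.04 0 0 0" --pt "0 0 -0.06 0 0 0" --pt "0.004 0.05 0 0 0 0" --grip -0.4

```text
t: 20.4
tcp_pos: [0.4775, 0.2488, 0.2105]
tcp_rot: [-3.134, -0.018, -0.014]
wrist_force: [0.8, -1.5, 0.4]
width: 0.0611
```

Call:
drive_tool --pt "0.006 0.05 0 0 0 0" --pt "0.006 0.05 0 0 0 0" --pt "0.006 0.05 0 0 0 0" --pt "0.006 0.05 0 0 0 0" --pt "0.004 0.05 0 0 0 0" --pt "-0.006 0.05 0.003 0 0 0" --pt "-0.006 0.05 0.003 0 0 0" --pt "-0.006 0.05 0.003 0 0 0"

```text
t: 21.4
tcp_pos: [0.4872, -0.1579, 0.1962]
tcp_rot: [-3.141, -0.007, -0.003]
wrist_force: [0.9, 0.7, -0.5]
width: 0.061
```

```bash
python3 - <<'E'
from h import *
cv2.imwrite('pics/side3.png',eyes.grab_frame('side'))
go((.4637,-.2466,.0795),0.005)
E
```

```text
t 21.45 tcp [ 0.4851 -0.1664  0.1963] x [ 1.     -0.0045  0.0016] z [ 0.0016 -0.0043 -1.    ] F [-1.9 -5.7  0.2] w 0.061 q [-0.44  0.03  0.74  1.85 -0.02  1.27  0.3 ]
d tool (m) [-0.0212  0.0798  0.1171]
turn/180deg [ 0.0014 -0.0005 -0.003 ]
```

View pics/side3.png

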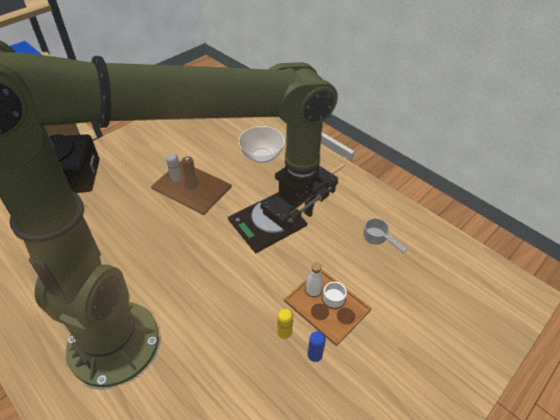

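Call:
drive_tool --pt "-0.01 0.04 0 0 0 0" --pt "-0.008 0.035 0 0 0 0" --pt "-0.003 0.013 0 0 0 0" --pt "0 0 0.02 0 0 0" --pt "0 0 0 0 0 0" --pt "0 0 0 0 0 0" --pt "0 0 0 0 0 0" --pt "0 0 0 0 0 0"

```text
t: 22.45
tcp_pos: [0.467, -0.2442, 0.1755]
tcp_rot: [-3.142, -0.008, -0.001]
wrist_force: [0.2, -0.0, -0.4]
width: 0.0608
```

```bash
python3 - <<'E'
from h import *
go((.4637,-.2466,.0795),0.005)
E
```

```text
t 22.45 tcp [ 0.467  -0.2442  0.1755] x [1.0e+00 5.2e-03 8.0e-04] z [ 8.e-04  0.e+00 -1.e+00] F [ 0.2 -0.  -0.4] w 0.0608 q [-0.33  0.1   0.82  1.84 -0.08  1.23  0.51]
d tool (m) [-0.0034  0.0024  0.096 ]
turn/180deg [ 0.     -0.0003  0.    ]
```

Call:
drive_tool --pt "-0.003 0.002 0.02 0 0 0" --pt "0 0 0.03 0 0 0" --pt "0 0 0.025 0 0 0" --pt "0 0 0.015 0 0 0" --pt "0 0 0.006 0 0 0" --pt "0 0 0 0 0 0" --pt "0 0 0 0 0 0" --pt "0 0 0 0 0 0"

```text
t: 23.45
tcp_pos: [0.4642, -0.2465, 0.0798]
tcp_rot: [3.141, 0.007, 0.002]
wrist_force: [0.1, 0.2, -1.8]
width: 0.061
```

Call:
drive_tool --pt "0 0 0 0 0 0" --pt "0 0 0 0 0 0" --pt "0 0 0 0 0 0" --pt "0 0 0 0 0 0" --pt "0 0 0 0 0 0" --pt "0 0 0 0 0 0" --pt "0 0 0 0 0 0" --pt "0 0 0 0 0 0" --grip 1

```text
t: 24.45
tcp_pos: [0.4637, -0.2463, 0.079]
tcp_rot: [-3.142, -0.007, -0.0]
wrist_force: [0.6, -0.3, -1.4]
width: 0.0253
```

```bash
python3 - <<'E'
from h import *
carry((.487,.2285),zc=.215,n1=5,n2=5)
E
```

```text
t 24.45 tcp [ 0.4637 -0.2463  0.079 ] x [1.0e+00 4.6e-03 1.0e-04] z [ 1.e-04  1.e-04 -1.e+00] F [ 0.6 -0.3 -1.4] w 0.0253 q [-0.28  0.22  0.8   1.95 -0.19  1.04  0.61]
[[0.0, 0.0, -0.0453, 0, 0, np.float64(0.0001)], [0.0, 0.0, -0.0453, 0, 0, np.float64(0.0001)], [0.0, 0.0, -0.0454, 0, 0, np.float64(0.0001)], [0.0084, -0.0492, 0.0, 0, 0, np.float64(0.0001)], [0.0085, -0.0493, 0.0, 0, 0, np.float64(0.0001)], [0.0084, -0.0492, 0.0, 0, 0, np.float64(0.0001)], [0.0084, -0.0492, 0.0, 0, 0, np.float64(0.0001)], [0.0084, -0.0493, 0.0, 0, 0, np.float64(0.0001)]]
[[-0.0035, -0.0457, 0.0, 0, 0, np.float64(0.0001)], [-0.0035, -0.0457, 0.0, 0, 0, np.float64(0.0001)], [-0.0036, -0.0457, 0.0, 0, 0, np.float64(0.0001)], [-0.0035, -0.0457, 0.0, 0, 0, np.float64(0.0001)], [-0.0036, -0.0457, 0.0, 0, 0, np.float64(0.0001)]]
end [0.487  0.2285 0.215 ] 0.03
```

Call:
drive_tool --pt "0 0 -0.03 0 0 0" --pt "0 0 -0.05 0 0 0" --pt "0 0 -0.055 0 0 0" --pt "0.008 -0.049 0 0 0 0" --pt "0.008 -0.049 0 0 0 0" --pt "0.008 -0.049 0 0 0 0" --pt "0.008 -0.049 0 0 0 0" --pt "0.008 -0.049 0 0 0 0"

```text
t: 25.45
tcp_pos: [0.5022, 0.0003, 0.2139]
tcp_rot: [-3.141, -0.007, 0.0]
wrist_force: [0.3, 0.9, -1.2]
width: 0.0251
```

Call:
drive_tool --pt "-0.003 -0.048 0 0 0 0" --pt "-0.003 -0.048 0 0 0 0" --pt "-0.003 -0.048 0 0 0 0" --pt "-0.003 -0.045 0 0 0 0" --pt "-0.003 -0.04 0 0 0 0" --pt "0 0 0 0 0 0" --pt "0 0 0.02 0 0 0" --pt "0 0 0.02 0 0 0"

```text
t: 26.45
tcp_pos: [0.4866, 0.2266, 0.1734]
tcp_rot: [3.141, 0.006, 0.0]
wrist_force: [-0.9, 0.1, -1.1]
width: 0.0253
```

```bash
python3 - <<'E'
from h import *
go((.487,.2285,.086),0.)
E
```

```text
t 26.45 tcp [0.4866 0.2266 0.1734] x [1.     0.0035 0.    ] z [ 0.e+00 -6.e-04 -1.e+00] F [-0.9  0.1 -1.1] w 0.0253 q [-0.83  0.11  0.37  1.81 -0.04  1.23 -0.44]
d tool (m) [ 0.0004 -0.002   0.0874]
turn/180deg [ 0.0002 -0.      0.0011]
```

Call:
drive_tool --pt "0 -0.002 0.03 0 0 0" --pt "0 0 0.03 0 0 0" --pt "0 0 0.015 0 0 0" --pt "0 0 0.005 0 0 0" --pt "0 0 0.003 0 0 0" --pt "0 0 0.001 0 0 0" --pt "0 0 0.001 0 0 0" --pt "0 0 0 0 0 0"

```text
t: 27.45
tcp_pos: [0.4866, 0.2299, 0.0894]
tcp_rot: [-3.141, -0.007, -0.001]
wrist_force: [-0.1, -0.8, -2.3]
width: 0.0254
```

Call:
drive_tool --pt "0 0 0.001 0 0 0" --pt "0 0 0.001 0 0 0" --pt "0 0 0.0005 0 0 0" --pt "0 0 0 0 0 0" --pt "0 0 0 0 0 0" --pt "0 0 0 0 0 0" --pt "0 0 0 0 0 0" --pt "0 0 0 0 0 0"

```text
t: 28.45
tcp_pos: [0.4864, 0.2298, 0.0866]
tcp_rot: [-3.141, -0.007, -0.0]
wrist_force: [0.4, -0.3, -1.7]
width: 0.0253
```

Call:
drive_tool --pt "0 0 0.0005 0 0 0" --pt "0 0 0.0005 0 0 0" --pt "0 0 0 0 0 0" --pt "0 0 0 0 0 0" --pt "0 0 0 0 0 0" --pt "0 0 0 0 0 0" --pt "0 0 0 0 0 0" --pt "0 0 0 0 0 0"

```text
t: 29.45
tcp_pos: [0.4867, 0.23, 0.0859]
tcp_rot: [-3.141, -0.007, -0.001]
wrist_force: [-1.3, 1.4, 5.2]
width: 0.0252
```

Call:
drive_tool --pt "0 0 0 0 0 0" --pt "0 0 0 0 0 0" --pt "0 0 0 0 0 0" --pt "0 0 0 0 0 0" --pt "0 0 -0.02 0 0 0" --pt "0 0 -0.05 0 0 0" --pt "0 0 -0.06 0 0 0" --pt "0.01 0.03 -0.04 0 0 0" --grip -0.4

```text
t: 30.45
tcp_pos: [0.4964, 0.2025, 0.2584]
tcp_rot: [-3.139, -0.016, -0.004]
wrist_force: [0.4, -0.5, -0.4]
width: 0.0608
```

Call:
drive_tool --pt "0.01 0.045 -0.01 0 0 0" --pt "0.01 0.045 0 0 0 0" --pt "0.01 0.045 0 0 0 0" --pt "0.01 0.045 0 0 0 0" --pt "0.01 0.02 0 0 0 0" --pt "0 0 0 0 0 0" --pt "0 0 0 0 0 0" --pt "0 0 0 0 0 0" --grip -1

```text
t: 31.45
tcp_pos: [0.5472, 0.0019, 0.2654]
tcp_rot: [-3.141, -0.012, 0.0]
wrist_force: [0.2, -0.3, -0.2]
width: 0.0872
```

```bash
python3 - <<'E'
from h import *
import pickle
st();c=eyes.calibration('wrist');f=eyes.grab_frame('wrist');cv2.imwrite('pics/w5.png',f);pickle.dump(c,open('w5.pkl','wb'))
print(proj(c,[.5640,.012,.026]))
cv2.imwrite('pics/scene5.png',eyes.grab_frame('scene'))
E
```

```text
t 31.45 tcp [0.5472 0.0019 0.2654] x [ 1.0e+00  7.3e-03 -3.0e-04] z [-3.e-04  6.e-04 -1.e+00] F [ 0.2 -0.3 -0.2] w 0.0872 q [-0.6   0.08  0.59  1.66 -0.05  1.41  0.  ]
[[293.84032288 169.02836709]]
```

View pics/w5.png

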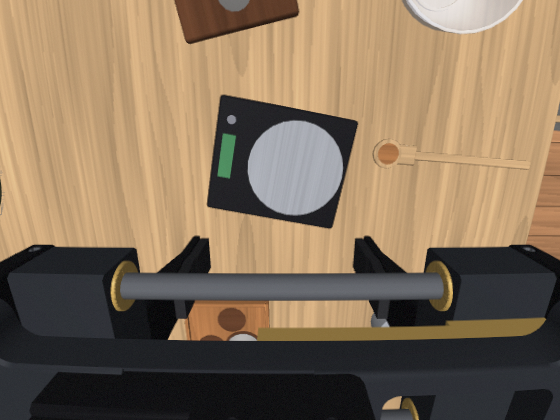

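View pics/scene5.png

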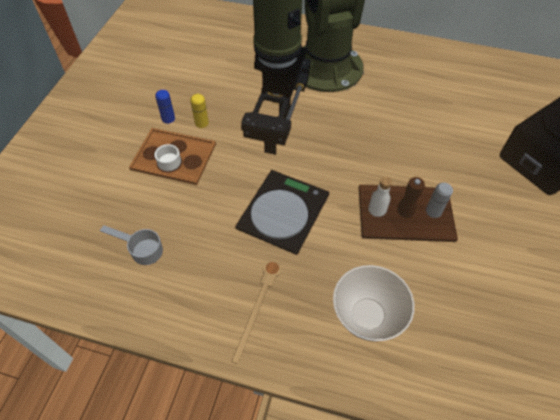

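```bash
python3 - <<'E'
from h import *
import pickle
from scipy.optimize import least_squares
def ell(fn,box):
    a=cv2.imread(fn);u0,v0,u1,v1=box;g=cv2.cvtColor(a,cv2.COLOR_BGR2GRAY)[v0:v1,u0:u1]
    hsv=cv2.cvtColor(a,cv2.COLOR_BGR2HSV)[v0:v1,u0:u1]
    m=((g>95)&(hsv[...,1]<60)).astype(np.uint8)
    m=cv2.morphologyEx(m,cv2.MORPH_OPEN,np.ones((5,5)))
    cs,_=cv2.findContours(m,cv2.RETR_EXTERNAL,cv2.CHAIN_APPROX_NONE)
    k=max(cs,key=cv2.contourArea);k=cv2.convexHull(k)[:,0].astype(float);return k+[u0,v0]
o=[]
for fn,c,b in [('pics/w5.png',pickle.load(open('w5.pkl','rb')),(205,90,365,232)),('pics/w1.png',pickle.load(open('w1.pkl','rb')),(280,18,450,190)),('pics/scene0.png',eyes.calibration('scene'),(230,170,330,250)),('pics/side0.png',eyes.calibration('side'),(225,190,310,255))]:
    k=ell(fn,b);pts=np.array([onz(c,u,v,.026)[:2] for u,v in k])
    s=least_squares(lambda p:np.hypot(*(pts-p[:2]).T)-p[2],[.565,.01,.066]);print(fn,s.x.round(4),len(k),np.abs(s.fun).max().round(4))
p=sensors.get_state()['tcp_pos'];m=(.53,-.12,.2);b=(.483,-.3012,.10)
plan(line(p,m,4)+line(m,b,5),-np.pi/2+.006)
E
```

```text
pics/w5.png [0.5654 0.0115 0.0654] 40 0.0003
pics/w1.png [0.5649 0.011  0.0655] 44 0.0005
pics/scene0.png [0.5669 0.0112 0.0657] 29 0.0009
pics/side0.png [0.563  0.0107 0.0659] 22 0.0014
t 31.55 tcp [0.5473 0.0014 0.2656] x [ 1.      0.0067 -0.    ] z [-0.e+00  4.e-04 -1.e+00] F [-0.2 -0.   0. ] w 0.0869 q [-0.6   0.08  0.59  1.66 -0.05  1.41  0.  ]
[[-0.0045, 0.0303, 0.0164, 0, 0, np.float64(0.0556)], [0.0008, 0.0307, 0.0164, 0, 0, np.float64(0.0556)], [0.0061, 0.03, 0.0164, 0, 0, np.float64(0.0556)], [0.0113, 0.0285, 0.0164, 0, 0, np.float64(0.0556)], [0.0158, 0.0339, 0.02, 0, 0, np.float64(0.0556)], [0.0216, 0.0306, 0.02, 0, 0, np.float64(0.0556)], [0.0265, 0.0264, 0.02, 0, 0, np.float64(0.0556)], [0.0307, 0.0214, 0.02, 0, 0, np.float64(0.0556)]]
[[0.034, 0.0158, 0.02, 0, 0, np.float64(0.0556)]]
end [ 0.483  -0.3012  0.1   ] -89.69
```

Call:
drive_tool --pt "-0.0045 0.03 0.0164 0 0 0.0556" --pt "0.001 0.031 0.0164 0 0 0.0556" --pt "0.006 0.03 0.0164 0 0 0.0556" --pt "0.011 0.0285 0.0164 0 0 0.0556" --pt "0.016 0.034 0.02 0 0 0.0556" --pt "0.0215 0.0305 0.02 0 0 0.0556" --pt "0.0265 0.0265 0.02 0 0 0.0556" --pt "0.031 0.0215 0.02 0 0 0.0556"

```text
t: 32.55
tcp_pos: [0.492, -0.2666, 0.1195]
tcp_rot: [-2.405, 2.019, -0.001]
wrist_force: [0.1, 0.4, 0.4]
width: 0.0869
```

Call:
drive_tool --pt "0.034 0.016 0.01 0 0 0.0556" --pt "0 0 0 0 0 0" --pt "0 0 0 0 0 0" --pt "0 0 0 0 0 0" --pt "0 0 0 0 0 0" --pt "0 0 0 0 0 0" --pt "0 0 0 0 0 0" --pt "0 0 0 0 0 0"

```text
t: 33.55
tcp_pos: [0.4822, -0.3026, 0.11]
tcp_rot: [-2.225, 2.217, -0.0]
wrist_force: [0.5, 0.2, 0.1]
width: 0.0873
```

```bash
python3 - <<'E'
from h import *
c=eyes.calibration('wrist');f=eyes.grab_frame('wrist');cv2.imwrite('pics/w6.png',f)
go((.4828,-.3012,.015),-np.pi/2+.006)
print(proj(c,[[.4828,-.3012,.044],[.4128+.1,-.3012,.044],[.4528,-.3012,.044]]))
E
```

```text
t 33.6 tcp [ 0.4822 -0.3027  0.11  ] x [ 3.4e-03 -1.0e+00 -1.0e-04] z [ 1.e-04  1.e-04 -1.e+00] F [ 0.9  0.7 -0.6] w 0.0868 q [-0.26  0.32  0.91  1.82 -0.28  1.13 -0.82]
d tool (m) [-0.0014 -0.0006  0.095 ]
turn/180deg [-0.      0.     -0.0008]
[[279.16187209 216.6552397 ]
 [279.18993473 180.52577604]
 [279.13880671 250.26526195]]
```

View pics/w6.png

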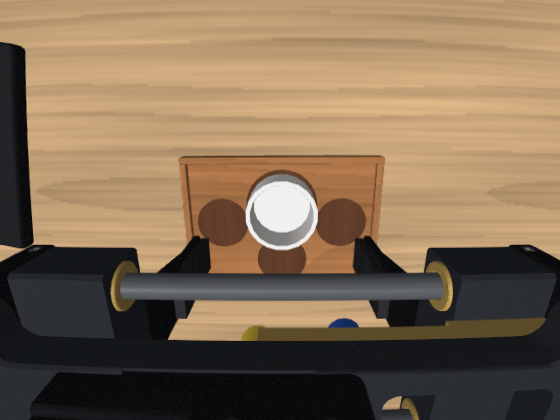

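```bash
python3 - <<'E'
from h import *
crop(cv2.imread('pics/w6.png'),170,140,400,285,3.4,'pics/c9.png')
c=eyes.calibration('wrist')
for uv in [(281.7,178),(281.7,249),(246.3,214),(317.2,214)]: print(onz(c,*uv,.044).round(4))
E
```

```text
[ 0.5148 -0.3032  0.044 ]
[ 0.454  -0.3034  0.044 ]
[ 0.485  -0.2745  0.044 ]
[ 0.4851 -0.3322  0.044 ]
```

View pics/c9.png

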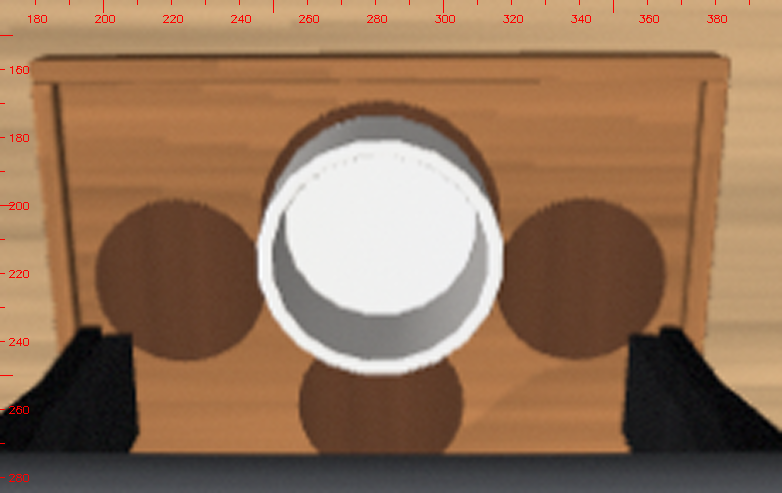

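```bash
python3 - <<'E'
from h import *
c=eyes.calibration('wrist')
for uv in [(222.5,221.8),(340.5,221.5)]: print(onz(c,*uv,.008).round(4))
for uv in [(281.5,180.9),(281.5,249.5),(245.3,214),(317.4,214)]: print(onz(c,*uv,.044).round(4))
E
```

```text
[ 0.4652 -0.2471  0.008 ]
[ 0.4658 -0.3593  0.008 ]
[ 0.5125 -0.3031  0.044 ]
[ 0.4535 -0.3032  0.044 ]
[ 0.485  -0.2737  0.044 ]
[ 0.4851 -0.3324  0.044 ]
```

Call:
drive_tool --pt "0.0005 -0.001 0.02 0 0 0" --pt "0 0 0.03 0 0 0" --pt "0 0 0.025 0 0 0" --pt "0 0 0.012 0 0 0" --pt "0 0 0.006 0 0 0" --pt "0 0 0.002 0 0 0" --pt "0 0 0 0 0 0" --pt "0 0 0 0 0 0"

```text
t: 34.6
tcp_pos: [0.4837, -0.3034, 0.0156]
tcp_rot: [-2.225, 2.217, -0.002]
wrist_force: [0.1, 0.2, -1.1]
width: 0.0869
```

Call:
drive_tool --pt "0 0 0 0 0 0" --pt "0 0 0 0 0 0" --pt "0 0 0 0 0 0" --pt "0 0 0 0 0 0" --pt "0 0 0 0 0 0" --pt "0 0 0 0 0 0" --pt "0 0 0 0 0 0" --pt "0 0 0 0 0 0" --grip 1 --newtons 15

```text
t: 35.6
tcp_pos: [0.4832, -0.3031, 0.015]
tcp_rot: [-2.225, 2.218, 0.0]
wrist_force: [0.6, 1.5, 0.8]
width: 0.0599
```

```bash
python3 - <<'E'
from h import *
st()
cv2.imwrite('pics/w7.png',eyes.grab_frame('wrist'))
E
```

```text
t 35.6 tcp [ 0.4832 -0.3031  0.015 ] x [ 3.4e-03 -1.0e+00 -1.0e-04] z [ 1.e-04  1.e-04 -1.e+00] F [0.6 1.5 0.8] w 0.0599 q [-0.18  0.46  0.83  1.89 -0.41  0.97 -0.73]
```

View pics/w7.png

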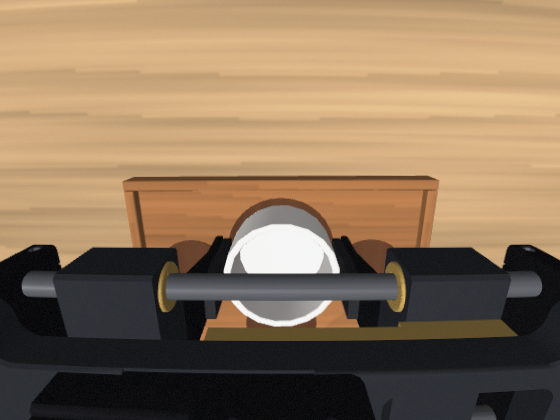

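Call:
drive_tool --pt "0 0 -0.02 0 0 0" --pt "0 0 -0.04 0 0 0" --pt "0 0 -0.025 0 0 0" --pt "-0.04 -0.01 0 0 0 0" --pt "-0.05 -0.013 0 0 0 0" --pt "-0.05 -0.013 0 0 0 0" --pt "-0.05 -0.013 0 0 0 0" --pt "-0.05 -0.013 0 0 0 0"

```text
t: 36.65
tcp_pos: [0.545, -0.0616, 0.1014]
tcp_rot: [-2.223, 2.217, -0.002]
wrist_force: [1.3, -0.0, 0.4]
width: 0.06
```

Call:
drive_tool --pt "-0.045 -0.013 0 0 0 0" --pt "-0.029 -0.007 0 0 0 0" --pt "0 0 0 0 0 0" --pt "0 0 0.01 0 0 0" --pt "0 0 0.01 0 0 0" --pt "0 0 0.01 0 0 0" --pt "0 0 0 0 0 0" --pt "0 0 0 0 0 0"

```text
t: 37.65
tcp_pos: [0.5642, 0.0108, 0.07]
tcp_rot: [2.225, -2.218, 0.0]
wrist_force: [0.3, -0.2, -0.5]
width: 0.0596
```

```bash
python3 - <<'E'
from h import *
go((.5651,.0113,.033))
E
```

```text
t 37.65 tcp [0.5642 0.0108 0.07  ] x [ 2.9e-03 -1.0e+00  1.0e-04] z [ 1.e-04 -1.e-04 -1.e+00] F [ 0.3 -0.2 -0.5] w 0.0596 q [-0.73  0.33  0.78  1.86 -0.27  1.05 -1.41]
d tool (m) [-0.0005 -0.0009  0.037 ]
```

Call:
drive_tool --pt "-0.0005 -0.001 0.01 0 0 0" --pt "0 0 0.01 0 0 0" --pt "0 0 0.008 0 0 0" --pt "0 0 0.004 0 0 0" --pt "0 0 0.002 0 0 0" --pt "0 0 0.001 0 0 0" --pt "0 0 0 0 0 0" --pt "0 0 0 0 0 0"

```text
t: 38.65
tcp_pos: [0.5653, 0.0116, 0.0352]
tcp_rot: [-2.225, 2.217, -0.0]
wrist_force: [-0.7, 0.0, -1.3]
width: 0.0594
```

Call:
drive_tool --pt "0 0 0.0005 0 0 0" --pt "0 0 0.0005 0 0 0" --pt "0 0 0.0005 0 0 0" --pt "0 0 0.0005 0 0 0" --pt "0 0 0 0 0 0" --pt "0 0 0 0 0 0" --pt "0 0 0 0 0 0" --pt "0 0 0 0 0 0"

```text
t: 39.65
tcp_pos: [0.5651, 0.0116, 0.033]
tcp_rot: [-2.225, 2.218, -0.0]
wrist_force: [-0.2, -0.1, -0.8]
width: 0.0595
```

Call:
drive_tool --pt "0 0 0.0005 0 0 0" --pt "0 0 0.0003 0 0 0" --pt "0 0 0 0 0 0" --pt "0 0 0 0 0 0" --pt "0 0 0 0 0 0" --pt "0 0 0 0 0 0" --pt "0 0 0 0 0 0" --pt "0 0 0 0 0 0"

```text
t: 40.65
tcp_pos: [0.5652, 0.0116, 0.033]
tcp_rot: [-2.225, 2.217, 0.001]
wrist_force: [-2.6, -0.4, 5.8]
width: 0.0601
```

Call:
drive_tool --pt "0 0 0 0 0 0" --pt "0 0 0 0 0 0" --pt "0 0 0 0 0 0" --pt "0 0 0 0 0 0" --pt "0 0 -0.015 0 0 0" --pt "0 0 -0.04 0 0 0" --pt "0 0 -0.06 0 0 0" --pt "0 0 -0.06 0 0 0" --grip -1

```text
t: 41.65
tcp_pos: [0.565, 0.0112, 0.2099]
tcp_rot: [-2.224, 2.218, -0.001]
wrist_force: [1.4, 1.0, 0.6]
width: 0.087
```

Call:
drive_tool --pt "0 0 0 0 0 -0.055" --pt "0 0 0 0 0 -0.055" --pt "0 0 0 0 0 -0.055" --pt "0 0 0 0 0 -0.055" --pt "0 0 0 0 0 -0.055" --pt "0 0 0 0 0 -0.055" --pt "0 0 0 0 0 -0.055" --pt "0 0 0 0 0 -0.055" --grip -0.4

```text
t: 42.65
tcp_pos: [0.5653, 0.0113, 0.2083]
tcp_rot: [-3.129, 0.282, -0.002]
wrist_force: [-0.2, 0.6, 0.2]
width: 0.0609
```

```bash
python3 - <<'E'
from h import *
import pickle
s,_=st();c=eyes.calibration('wrist');f=eyes.grab_frame('wrist');cv2.imwrite('pics/w8.png',f);pickle.dump(c,open('w8.pkl','wb'))
print(proj(c,[[.5651,.0113,.062],[.5651,.0113,.026]]))
p=s['tcp_pos'];b=(.474,.2296,.2)
b=(.487,.2296,.2)
plan(line(p,b,6)+line(b,b,2),0.005)
E
```

```text
t 42.65 tcp [0.5653 0.0113 0.2083] x [ 0.9838 -0.179   0.0012] z [ 1.2e-03  2.0e-04 -1.0e+00] F [-0.2  0.6  0.2] w 0.0609 q [-0.67  0.17  0.68  1.71 -0.11  1.3  -0.15]
[[281.01383723 192.68240012]
 [281.03207386 185.30969681]]
t 42.7 tcp [0.5652 0.0112 0.2083] x [ 0.9847 -0.1741  0.001 ] z [ 1.1e-03  3.0e-04 -1.0e+00] F [-0.8 -0.2 -1.4] w 0.0608 q [-0.67  0.17  0.68  1.71 -0.11  1.3  -0.15]
[[-0.0191, -0.0336, 0.0014, 0, 0, np.float64(-0.0072)], [-0.0184, -0.034, 0.0013, 0, 0, np.float64(-0.0072)], [-0.0177, -0.0344, 0.0014, 0, 0, np.float64(-0.0072)], [-0.0168, -0.0348, 0.0014, 0, 0, np.float64(-0.0072)], [-0.0161, -0.0351, 0.0014, 0, 0, np.float64(-0.0072)], [-0.0153, -0.0355, 0.0014, 0, 0, np.float64(-0.0072)], [0.0, 0.0, 0.0, 0, 0, np.float64(-0.0072)], [0.0, 0.0, 0.0, 0, 0, np.float64(-0.0072)]]
end [0.487  0.2296 0.2   ] 0.34
```

View pics/w8.png

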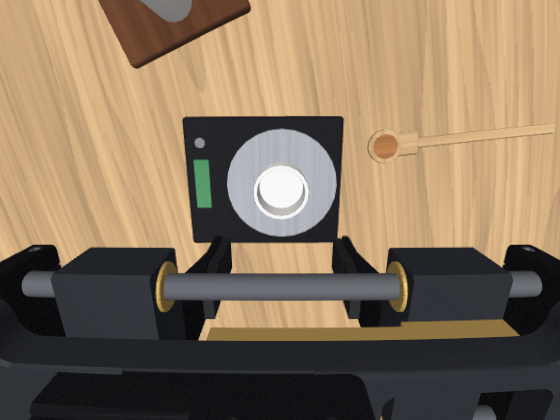

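```bash
python3 - <<'E'
from h import *
import pickle
from scipy.optimize import least_squares
c=pickle.load(open('w8.pkl','rb'))
crop(cv2.imread('pics/w8.png'),215,115,350,245,5,'pics/c10.png')
t=np.linspace(0,2*np.pi,72)
a=cv2.imread('pics/w8.png')
g=cv2.cvtColor(a,cv2.COLOR_BGR2GRAY)
# draw predicted circles
b=cv2.resize(a[115:245,215:350],None,fx=5,fy=5,interpolation=cv2.INTER_CUBIC)
for r,z,col in [(.066,.026,(0,0,255)),(.030,.062,(0,255,0))]:
    P=proj(c,np.c_[.5651+r*np.cos(t),.0113+r*np.sin(t),np.full(72,z)])
    for u,v in P: cv2.circle(b,(int((u-215+.5)*5),int((v-115+.5)*5)),1,col,-1)
cv2.imwrite('pics/c10.png',b)
E
```

```text
(no output)
```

View pics/c10.png

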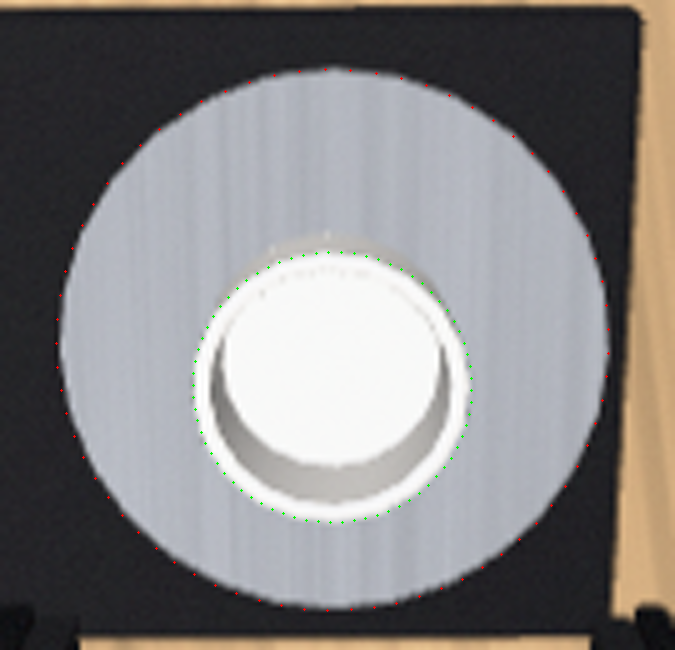

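Call:
drive_tool --pt "-0.019 -0.034 0.001 0 0 -0.007" --pt "-0.018 -0.034 0.001 0 0 -0.007" --pt "-0.018 -0.034 0.001 0 0 -0.007" --pt "-0.017 -0.035 0.001 0 0 -0.007" --pt "-0.016 -0.035 0.001 0 0 -0.007" --pt "-0.015 -0.035 0.001 0 0 -0.007" --pt "0 0 0 0 0 -0.007" --pt "0 0 0 0 0 -0.007"

```text
t: 43.7
tcp_pos: [0.4903, 0.2295, 0.2018]
tcp_rot: [3.141, -0.016, 0.002]
wrist_force: [0.1, -0.2, -0.1]
width: 0.0608
```

```bash
python3 - <<'E'
from h import *
go((.4866,.2299,.086),0.005)
E
```

```text
t 43.7 tcp [0.4903 0.2295 0.2018] x [ 0.9999 -0.0101  0.001 ] z [ 1.e-03 -3.e-04 -1.e+00] F [ 0.1 -0.2 -0.1] w 0.0608 q [-0.94  0.1   0.49  1.77 -0.05  1.28 -0.45]
d tool (m) [-0.0039 -0.0004  0.1158]
turn/180deg [ 0.0001 -0.0003 -0.0048]
```

Call:
drive_tool --pt "-0.003 0 0.02 0 0 -0.005" --pt "0 0 0.04 0 0 0" --pt "0 0 0.035 0 0 0" --pt "0 0 0.015 0 0 0" --pt "0 0 0.0055 0 0 0" --pt "0 0 0 0 0 0" --pt "0 0 0 0 0 0" --pt "0 0 0 0 0 0"

```text
t: 44.7
tcp_pos: [0.4874, 0.2308, 0.0866]
tcp_rot: [-3.14, -0.01, -0.002]
wrist_force: [-0.1, -0.3, -0.3]
width: 0.0609
```

Call:
drive_tool --pt "0 0 0 0 0 0" --pt "0 0 0 0 0 0" --pt "0 0 0 0 0 0" --pt "0 0 0 0 0 0" --pt "0 0 0 0 0 0" --pt "0 0 0 0 0 0" --pt "0 0 0 0 0 0" --pt "0 0 0 0 0 0" --grip 1 --newtons 20

```text
t: 45.7
tcp_pos: [0.4868, 0.2304, 0.0857]
tcp_rot: [-3.142, -0.01, -0.0]
wrist_force: [0.0, -0.1, -0.3]
width: 0.0252
```

```bash
python3 - <<'E'
from h import *
carry((.4637,-.2463),zc=.205,n1=5,n2=5)
E
```

```text
t 45.7 tcp [0.4868 0.2304 0.0857] x [1.     0.0066 0.    ] z [ 0.e+00  1.e-04 -1.e+00] F [ 0.  -0.1 -0.3] w 0.0252 q [-0.92  0.21  0.48  1.91 -0.11  1.05 -0.39]
[[0.0, 0.0, -0.0398, 0, 0, np.float64(0.0002)], [0.0, 0.0, -0.0397, 0, 0, np.float64(0.0002)], [0.0, 0.0, -0.0398, 0, 0, np.float64(0.0002)], [0.0034, 0.0461, 0.0, 0, 0, np.float64(0.0002)], [0.0035, 0.0461, 0.0, 0, 0, np.float64(0.0002)], [0.0035, 0.0461, 0.0, 0, 0, np.float64(0.0002)], [0.0035, 0.0461, 0.0, 0, 0, np.float64(0.0002)], [0.0035, 0.0461, 0.0, 0, 0, np.float64(0.0002)]]
[[-0.0083, 0.0492, 0.0, 0, 0, np.float64(0.0002)], [-0.0083, 0.0493, 0.0, 0, 0, np.float64(0.0002)], [-0.0083, 0.0492, 0.0, 0, 0, np.float64(0.0002)], [-0.0082, 0.0493, 0.0, 0, 0, np.float64(0.0002)], [-0.0083, 0.0493, 0.0, 0, 0, np.float64(0.0002)]]
end [ 0.4637 -0.2463  0.205 ] -0.09
```

Call:
drive_tool --pt "0 0 -0.03 0 0 0" --pt "0 0 -0.045 0 0 0" --pt "0 0 -0.045 0 0 0" --pt "0.0035 0.046 0 0 0 0" --pt "0.0035 0.046 0 0 0 0" --pt "0.0035 0.046 0 0 0 0" --pt "0.0035 0.046 0 0 0 0" --pt "0.0035 0.046 0 0 0 0"

```text
t: 46.7
tcp_pos: [0.5055, -0.001, 0.2054]
tcp_rot: [-3.141, -0.01, 0.0]
wrist_force: [0.7, 0.4, -0.7]
width: 0.0254
```

Call:
drive_tool --pt "-0.008 0.05 0 0 0 0" --pt "-0.008 0.05 0 0 0 0" --pt "-0.008 0.05 0 0 0 0" --pt "-0.009 0.05 0 0 0 0" --pt "-0.009 0.046 0 0 0 0" --pt "0 0 0 0 0 0" --pt "0 0 0.03 0 0 0" --pt "0 0 0.03 0 0 0"

```text
t: 47.7
tcp_pos: [0.4659, -0.2445, 0.1448]
tcp_rot: [-3.14, -0.012, -0.001]
wrist_force: [-0.4, 0.7, -0.8]
width: 0.0252
```

```bash
python3 - <<'E'
from h import *
go((.4637,-.2459,.079),0.0046)
E
```

```text
t 47.7 tcp [ 0.4659 -0.2445  0.1448] x [1.0e+00 7.8e-03 8.0e-04] z [ 8.0e-04  1.1e-03 -1.0e+00] F [-0.4  0.7 -0.8] w 0.0252 q [-0.43  0.15  0.95  1.89 -0.13  1.17  0.57]
d tool (m) [-0.0023  0.0015  0.0658]
turn/180deg [-0.0004 -0.0002  0.001 ]
```

Call:
drive_tool --pt "-0.002 0.0015 0.02 0 0 0.001" --pt "0 0 0.02 0 0 0" --pt "0 0 0.012 0 0 0" --pt "0 0 0.006 0 0 0" --pt "0 0 0.003 0 0 0" --pt "0 0 0 0 0 0" --pt "0 0 0 0 0 0" --pt "0 0 0 0 0 0"

```text
t: 48.7
tcp_pos: [0.4637, -0.2474, 0.085]
tcp_rot: [3.142, 0.005, 0.001]
wrist_force: [0.0, 0.2, -2.0]
width: 0.0252
```

```bash
python3 - <<'E'
from h import *
go((.4637,-.2459,.079),0.0046)
E
```

```text
t 48.7 tcp [ 0.4637 -0.2474  0.085 ] x [1.0e+00 3.4e-03 8.0e-04] z [ 8.e-04  0.e+00 -1.e+00] F [ 0.   0.2 -2. ] w 0.0252 q [-0.39  0.24  0.93  1.95 -0.22  1.06  0.64]
d tool (m) [-0.     -0.0015  0.006 ]
turn/180deg [ 0.     -0.0003 -0.0004]
```

Call:
drive_tool --pt "0 -0.0015 0.002 0 0 0" --pt "0 0 0.002 0 0 0" --pt "0 0 0.001 0 0 0" --pt "0 0 0.0005 0 0 0" --pt "0 0 0.0005 0 0 0" --pt "0 0 0 0 0 0" --pt "0 0 0 0 0 0" --pt "0 0 0 0 0 0"

```text
t: 49.7
tcp_pos: [0.4635, -0.2458, 0.0787]
tcp_rot: [-3.142, -0.005, -0.0]
wrist_force: [-0.2, -0.1, -1.2]
width: 0.0251
```

Call:
drive_tool --pt "0 0 0.0004 0 0 0" --pt "0 0 0.0004 0 0 0" --pt "0 0 0 0 0 0" --pt "0 0 0 0 0 0" --pt "0 0 0 0 0 0" --pt "0 0 0 0 0 0" --pt "0 0 0 0 0 0" --pt "0 0 0 0 0 0"

```text
t: 50.7
tcp_pos: [0.4636, -0.246, 0.0786]
tcp_rot: [-3.141, -0.005, -0.001]
wrist_force: [-0.5, 0.4, 5.7]
width: 0.0253
```

Call:
drive_tool --pt "0 0 0 0 0 0" --pt "0 0 0 0 0 0" --pt "0 0 0 0 0 0" --pt "0 0 0 0 0 0" --pt "0 0 -0.015 0 0 0" --pt "0 0 -0.055 0 0 0" --pt "0 0 -0.06 0 0 0" --pt "0.008 -0.04 0 0 0 0" --grip -0.4

```text
t: 51.7
tcp_pos: [0.4734, -0.2106, 0.2138]
tcp_rot: [3.139, -0.007, 0.016]
wrist_force: [1.3, 1.1, -0.9]
width: 0.0605
```

Call:
drive_tool --pt "0.008 -0.05 0 0 0 0" --pt "0.008 -0.05 0 0 0 0" --pt "0.008 -0.05 0 0 0 0" --pt "0.008 -0.05 0 0 0 0" --pt "0 -0.05 0 0 0 0" --pt "-0.006 -0.05 0 0 0 0" --pt "-0.006 -0.05 0 0 0 0" --pt "-0.006 -0.05 0 0 0 0"

```text
t: 52.7
tcp_pos: [0.484, 0.1957, 0.2092]
tcp_rot: [-3.141, -0.004, -0.003]
wrist_force: [0.6, 0.5, -0.4]
width: 0.0608
```

```bash
python3 - <<'E'
from h import *
cv2.imwrite('pics/side6.png',eyes.grab_frame('side'))
go((.4713,.2940,.0905),0.0046)
E
```

```text
t 52.75 tcp [0.4818 0.2045 0.2088] x [9.999e-01 1.240e-02 7.000e-04] z [ 6.0e-04  4.8e-03 -1.0e+00] F [-2.4  6.1 -0. ] w 0.0612 q [-0.96  0.05  0.53  1.8  -0.03  1.29 -0.41]
d tool (m) [-0.0094 -0.0891  0.1187]
turn/180deg [-0.0015 -0.0002  0.0025]
```

View pics/side6.png

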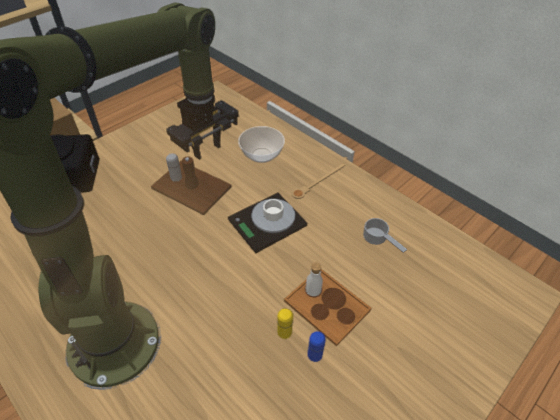

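Call:
drive_tool --pt "-0.004 -0.04 0 0 0 0" --pt "-0.004 -0.04 0 0 0 0" --pt "-0.003 -0.018 0 0 0 0" --pt "0 0 0.02 0 0 0" --pt "0 0 0.02 0 0 0" --pt "0 0 0 0 0 0" --pt "0 0 0 0 0 0" --pt "0 0 0 0 0 0"

```text
t: 53.75
tcp_pos: [0.4733, 0.2923, 0.1691]
tcp_rot: [-3.14, -0.005, -0.002]
wrist_force: [-0.1, -0.3, 0.8]
width: 0.061
```

```bash
python3 - <<'E'
from h import *
go((.4713,.2940,.0905),0.0046)
E
```

```text
t 53.75 tcp [0.4733 0.2923 0.1691] x [1.     0.0029 0.0015] z [ 0.0015  0.0011 -1.    ] F [-0.1 -0.3  0.8] w 0.061 q [-1.03  0.16  0.47  1.78 -0.08  1.22 -0.53]
d tool (m) [-0.0021 -0.0016  0.0786]
turn/180deg [-0.0004 -0.0005 -0.0005]
```

Call:
drive_tool --pt "-0.002 -0.002 0.02 0 0 0" --pt "0 0 0.03 0 0 0" --pt "0 0 0.02 0 0 0" --pt "0 0 0.0085 0 0 0" --pt "0 0 0 0 0 0" --pt "0 0 0 0 0 0" --pt "0 0 0 0 0 0" --pt "0 0 0 0 0 0"

```text
t: 54.75
tcp_pos: [0.4709, 0.2945, 0.0899]
tcp_rot: [-3.141, -0.005, -0.001]
wrist_force: [-0.2, -0.7, -0.4]
width: 0.0612
```

Call:
drive_tool --pt "0 0 0 0 0 0" --pt "0 0 0 0 0 0" --pt "0 0 0 0 0 0" --pt "0 0 0 0 0 0" --pt "0 0 0 0 0 0" --pt "0 0 0 0 0 0" --pt "0 0 0 0 0 0" --pt "0 0 0 0 0 0" --grip 1

```text
t: 55.75
tcp_pos: [0.4706, 0.2942, 0.0894]
tcp_rot: [-3.142, -0.005, -0.0]
wrist_force: [0.3, -0.0, -0.3]
width: 0.0356
```

```bash
python3 - <<'E'
from h import *
carry((.4642,-.3603),zc=.23,n1=6,n2=7)
E
```

```text
t 55.75 tcp [0.4706 0.2942 0.0894] x [1.0e+00 3.4e-03 1.0e-04] z [ 1.e-04  0.e+00 -1.e+00] F [ 0.3 -0.  -0.3] w 0.0356 q [-1.01  0.24  0.46  1.86 -0.12  1.07 -0.5 ]
[[0.0, 0.0, -0.0469, 0, 0, np.float64(0.0001)], [0.0, 0.0, -0.0469, 0, 0, np.float64(0.0001)], [0.0, 0.0, -0.0468, 0, 0, np.float64(0.0001)], [0.0056, 0.0491, 0.0, 0, 0, np.float64(0.0001)], [0.0056, 0.049, 0.0, 0, 0, np.float64(0.0001)], [0.0057, 0.0491, 0.0, 0, 0, np.float64(0.0001)], [0.0056, 0.049, 0.0, 0, 0, np.float64(0.0001)], [0.0057, 0.0491, 0.0, 0, 0, np.float64(0.0001)]]
[[0.0057, 0.049, 0.0, 0, 0, np.float64(0.0001)], [-0.0059, 0.0515, 0.0, 0, 0, np.float64(0.0001)], [-0.0058, 0.0514, 0.0, 0, 0, np.float64(0.0001)], [-0.0058, 0.0515, 0.0, 0, 0, np.float64(0.0001)], [-0.0058, 0.0515, 0.0, 0, 0, np.float64(0.0001)], [-0.0058, 0.0515, 0.0, 0, 0, np.float64(0.0001)], [-0.0058, 0.0514, 0.0, 0, 0, np.float64(0.0001)], [-0.0058, 0.0515, 0.0, 0, 0, np.float64(0.0001)]]
end [ 0.4642 -0.3603  0.23  ] -0.1
```

Call:
drive_tool --pt "0 0 -0.03 0 0 0" --pt "0 0 -0.055 0 0 0" --pt "0 0 -0.055 0 0 0" --pt "0.0055 0.049 0 0 0 0" --pt "0.0055 0.049 0 0 0 0" --pt "0.0055 0.049 0 0 0 0" --pt "0.0055 0.049 0 0 0 0" --pt "0.0055 0.049 0 0 0 0"

```text
t: 56.75
tcp_pos: [0.4986, 0.0478, 0.2292]
tcp_rot: [-3.141, -0.006, 0.001]
wrist_force: [0.2, 0.8, -0.3]
width: 0.035
```

Call:
drive_tool --pt "0.0055 0.049 0 0 0 0" --pt "-0.006 0.052 0 0 0 0" --pt "-0.006 0.052 0 0 0 0" --pt "-0.006 0.052 0 0 0 0" --pt "-0.006 0.052 0 0 0 0" --pt "-0.006 0.052 0 0 0 0" --pt "-0.006 0.051 0 0 0 0" --pt "-0.006 0.046 0 0 0 0"

```text
t: 57.75
tcp_pos: [0.4634, -0.3581, 0.2291]
tcp_rot: [-3.141, -0.005, 0.0]
wrist_force: [-0.2, 0.5, -1.3]
width: 0.035
```

Call:
drive_tool --pt "0 0 0 0 0 0" --pt "0 0 0.03 0 0 0" --pt "0 0 0.04 0 0 0" --pt "0 0 0.03 0 0 0" --pt "0 0 0.02 0 0 0" --pt "0 0 0.01 0 0 0" --pt "0 0 0 0 0 0" --pt "0 0 0 0 0 0"

```text
t: 58.75
tcp_pos: [0.4645, -0.3573, 0.1004]
tcp_rot: [3.141, 0.005, 0.003]
wrist_force: [0.9, 0.1, -0.3]
width: 0.0351
```

```bash
python3 - <<'E'
from h import *
go((.4646,-.3601,.0825),0.0046)
E
```

```text
t 58.75 tcp [ 0.4645 -0.3573  0.1004] x [1.     0.0034 0.0017] z [ 1.7e-03 -8.0e-04 -1.0e+00] F [ 0.9  0.1 -0.3] w 0.0351 q [-0.19  0.41  0.98  1.79 -0.37  1.14  0.91]
d tool (m) [0.0001 0.0028 0.0179]
turn/180deg [ 0.0003 -0.0005 -0.0004]
```

Call:
drive_tool --pt "0 0.0028 0.005 0 0 0" --pt "0 0 0.005 0 0 0" --pt "0 0 0.003 0 0 0" --pt "0 0 0.002 0 0 0" --pt "0 0 0.001 0 0 0" --pt "0 0 0 0 0 0" --pt "0 0 0 0 0 0" --pt "0 0 0 0 0 0"

```text
t: 59.75
tcp_pos: [0.4639, -0.3596, 0.0835]
tcp_rot: [3.142, 0.005, 0.0]
wrist_force: [0.7, -0.6, -1.5]
width: 0.0351
```

```bash
python3 - <<'E'
from h import *
go((.4646,-.3601,.0825),0.0046)
E
```

```text
t 59.75 tcp [ 0.4639 -0.3596  0.0835] x [1.0e+00 3.4e-03 3.0e-04] z [ 3.e-04 -1.e-04 -1.e+00] F [ 0.7 -0.6 -1.5] w 0.0351 q [-0.17  0.43  0.96  1.8  -0.39  1.11  0.93]
d tool (m) [0.0007 0.0005 0.001 ]
turn/180deg [ 0.     -0.0001 -0.0004]
```

Call:
drive_tool --pt "0.0006 0.0005 0 0 0 0" --pt "0 0 0.0005 0 0 0" --pt "0 0 0.0005 0 0 0" --pt "0 0 0.0003 0 0 0" --pt "0 0 0.0002 0 0 0" --pt "0 0 0 0 0 0" --pt "0 0 0 0 0 0" --pt "0 0 0 0 0 0"

```text
t: 60.75
tcp_pos: [0.4646, -0.3604, 0.0823]
tcp_rot: [3.141, 0.005, 0.001]
wrist_force: [-0.7, 0.8, 4.8]
width: 0.0353
```

Call:
drive_tool --pt "0 0 0 0 0 0" --pt "0 0 0 0 0 0" --pt "0 0 0 0 0 0" --pt "0 0 0 0 0 0" --pt "0 0 -0.015 0 0 0" --pt "0 0 -0.05 0 0 0" --pt "0 0 -0.06 0 0 0" --pt "0.005 -0.04 0 0 0 0" --grip -0.4

```text
t: 61.75
tcp_pos: [0.4699, -0.3257, 0.213]
tcp_rot: [3.135, -0.006, 0.013]
wrist_force: [0.6, 1.0, -0.4]
width: 0.0612
```

Call:
drive_tool --pt "0.006 -0.052 0 0 0 0" --pt "0.006 -0.052 0 0 0 0" --pt "0.006 -0.052 0 0 0 0" --pt "0.006 -0.052 0 0 0 0" --pt "0.006 -0.052 0 0 0 0" --pt "0.006 -0.052 0 0 0 0" --pt "-0.006 -0.052 0 0 0 0" --pt "-0.006 -0.052 0 0 0 0"

```text
t: 62.75
tcp_pos: [0.492, 0.0973, 0.2081]
tcp_rot: [-3.141, -0.004, -0.003]
wrist_force: [0.2, -0.1, 0.2]
width: 0.061
```

Call:
drive_tool --pt "-0.006 -0.052 0 0 0 0" --pt "-0.008 -0.052 0 0 0 0" --pt "-0.008 -0.052 0 0 0 0" --pt "-0.008 -0.052 0 0 0 0" --pt "-0.006 -0.045 0 0 0 0" --pt "0 -0.01 0.02 0 0 0" --pt "0 0 0.02 0 0 0" --pt "0 0 0 0 0 0"

```text
t: 63.75
tcp_pos: [0.4546, 0.357, 0.1655]
tcp_rot: [3.139, 0.003, -0.003]
wrist_force: [0.4, 0.2, 0.9]
width: 0.0609
```

```bash
python3 - <<'E'
from h import *
go((.4559,.3618,.0745),0.0046)
E
```

```text
t 63.75 tcp [0.4546 0.357  0.1655] x [ 1.      0.0019 -0.0018] z [-0.0018 -0.0031 -1.    ] F [0.4 0.2 0.9] w 0.0609 q [-1.18  0.22  0.54  1.73 -0.12  1.23 -0.61]
d tool (m) [ 0.0015 -0.0051  0.091 ]
turn/180deg [ 0.001   0.0006 -0.0009]
```

Call:
drive_tool --pt "0.001 -0.003 0.02 0 0 0" --pt "0 0 0.03 0 0 0" --pt "0 0 0.025 0 0 0" --pt "0 0 0.01 0 0 0" --pt "0 0 0.005 0 0 0" --pt "0 0 0 0 0 0" --pt "0 0 0 0 0 0" --pt "0 0 0 0 0 0"

```text
t: 64.75
tcp_pos: [0.4563, 0.3623, 0.0776]
tcp_rot: [-3.141, -0.005, -0.001]
wrist_force: [-1.3, -0.3, 0.2]
width: 0.0605
```

```bash
python3 - <<'E'
from h import *
go((.4559,.3618,.0745),0.0046)
E
```

```text
t 64.75 tcp [0.4563 0.3623 0.0776] x [1.0e+00 3.4e-03 9.0e-04] z [ 9.0e-04  1.1e-03 -1.0e+00] F [-1.3 -0.3  0.2] w 0.0605 q [-1.16  0.32  0.52  1.81 -0.18  1.06 -0.57]
d tool (m) [-0.0004  0.0005  0.0031]
turn/180deg [-0.0003 -0.0003 -0.0004]
```

Call:
drive_tool --pt "0 0.0003 0.002 0 0 0" --pt "0 0 0 0 0 0" --pt "0 0 0 0 0 0" --pt "0 0 0 0 0 0" --pt "0 0 0 0 0 0" --pt "0 0 0 0 0 0" --pt "0 0 0 0 0 0" --pt "0 0 0 0 0 0" --grip 1

```text
t: 65.75
tcp_pos: [0.4559, 0.3616, 0.0748]
tcp_rot: [3.142, 0.005, -0.0]
wrist_force: [-1.0, 0.5, -0.1]
width: 0.0368
```

```bash
python3 - <<'E'
from h import *
carry((.4266,-.3007),zc=.22,n1=7,n2=6)
E
```

```text
t 65.75 tcp [0.4559 0.3616 0.0748] x [ 1.0e+00  3.4e-03 -1.0e-04] z [-1.e-04 -0.e+00 -1.e+00] F [-1.   0.5 -0.1] w 0.0368 q [-1.16  0.32  0.52  1.81 -0.18  1.06 -0.57]
[[0.0, 0.0, -0.0484, 0, 0, np.float64(0.0001)], [0.0, 0.0, -0.0484, 0, 0, np.float64(0.0001)], [0.0, 0.0, -0.0484, 0, 0, np.float64(0.0001)], [0.0069, 0.0517, 0.0, 0, 0, np.float64(0.0001)], [0.0069, 0.0516, 0.0, 0, 0, np.float64(0.0001)], [0.0069, 0.0517, 0.0, 0, 0, np.float64(0.0001)], [0.0069, 0.0517, 0.0, 0, 0, np.float64(0.0001)], [0.007, 0.0517, 0.0, 0, 0, np.float64(0.0001)]]
[[0.007, 0.0516, 0.0, 0, 0, np.float64(0.0001)], [0.0069, 0.0517, 0.0, 0, 0, np.float64(0.0001)], [-0.013, 0.0501, 0.0, 0, 0, np.float64(0.0001)], [-0.0131, 0.0501, 0.0, 0, 0, np.float64(0.0001)], [-0.0131, 0.0501, 0.0, 0, 0, np.float64(0.0001)], [-0.013, 0.0502, 0.0, 0, 0, np.float64(0.0001)], [-0.013, 0.0501, 0.0, 0, 0, np.float64(0.0001)], [-0.013, 0.0501, 0.0, 0, 0, np.float64(0.0001)]]
end [ 0.4266 -0.3007  0.22  ] -0.09
```

Call:
drive_tool --pt "0 0 -0.03 0 0 0" --pt "0 0 -0.055 0 0 0" --pt "0 0 -0.06 0 0 0" --pt "0.007 0.051 0 0 0 0" --pt "0.007 0.051 0 0 0 0" --pt "0.007 0.052 0 0 0 0" --pt "0.007 0.052 0 0 0 0" --pt "0.007 0.052 0 0 0 0"

```text
t: 66.75
tcp_pos: [0.4918, 0.1019, 0.2197]
tcp_rot: [-3.141, -0.005, -0.0]
wrist_force: [1.1, -0.1, -1.3]
width: 0.0371
```

Call:
drive_tool --pt "0.007 0.052 0 0 0 0" --pt "0.007 0.052 0 0 0 0" --pt "-0.013 0.05 0 0 0 0" --pt "-0.013 0.05 0 0 0 0" --pt "-0.013 0.05 0 0 0 0" --pt "-0.013 0.05 0 0 0 0" --pt "-0.013 0.05 0 0 0 0" --pt "-0.013 0.048 0 0 0 0"

```text
t: 67.75
tcp_pos: [0.4285, -0.2999, 0.22]
tcp_rot: [-3.14, -0.006, -0.003]
wrist_force: [-0.1, 0.4, -3.0]
width: 0.0364
```

Call:
drive_tool --pt "0 0 0 0 0 0" --pt "0 0 0.03 0 0 0" --pt "0 0 0.04 0 0 0" --pt "0 0 0.03 0 0 0" --pt "0 0 0.02 0 0 0" --pt "0 0 0.01 0 0 0" --pt "0 0 0 0 0 0" --pt "0 0 0 0 0 0"

```text
t: 68.75
tcp_pos: [0.43, -0.2989, 0.0909]
tcp_rot: [3.141, 0.005, 0.003]
wrist_force: [0.9, 0.2, -1.7]
width: 0.0371
```

```bash
python3 - <<'E'
from h import *
go((.4266,-.3009,.0679),0.0046)
E
```

```text
t 68.75 tcp [ 0.43   -0.2989  0.0909] x [1.     0.0035 0.0018] z [ 1.8e-03 -5.0e-04 -1.0e+00] F [ 0.9  0.2 -1.7] w 0.0371 q [-0.42  0.28  1.12  1.95 -0.29  1.08  0.82]
d tool (m) [-0.0034  0.002   0.023 ]
turn/180deg [ 0.0002 -0.0006 -0.0004]
```

Call:
drive_tool --pt "-0.003 0.0018 0.008 0 0 0" --pt "0 0 0.006 0 0 0" --pt "0 0 0.004 0 0 0" --pt "0 0 0.002 0 0 0" --pt "0 0 0.0005 0 0 0" --pt "0 0 0 0 0 0" --pt "0 0 0 0 0 0" --pt "0 0 0 0 0 0"

```text
t: 69.75
tcp_pos: [0.4263, -0.3003, 0.0695]
tcp_rot: [-3.142, -0.005, -0.0]
wrist_force: [0.2, 0.3, -1.6]
width: 0.0368
```

```bash
python3 - <<'E'
from h import *
go((.4266,-.3009,.0679),0.0046)
E
```

```text
t 69.75 tcp [ 0.4263 -0.3003  0.0695] x [1.0e+00 3.4e-03 3.0e-04] z [ 3.e-04  0.e+00 -1.e+00] F [ 0.2  0.3 -1.6] w 0.0368 q [-0.39  0.32  1.09  1.97 -0.33  1.04  0.85]
d tool (m) [0.0003 0.0006 0.0016]
turn/180deg [-0.     -0.0001 -0.0004]
```

Call:
drive_tool --pt "0.0003 0.0006 0.0005 0 0 0" --pt "0 0 0.0005 0 0 0" --pt "0 0 0.0005 0 0 0" --pt "0 0 0.0003 0 0 0" --pt "0 0 0.0002 0 0 0" --pt "0 0 0 0 0 0" --pt "0 0 0 0 0 0" --pt "0 0 0 0 0 0"

```text
t: 70.75
tcp_pos: [0.4266, -0.3012, 0.0678]
tcp_rot: [-3.142, -0.005, -0.001]
wrist_force: [-2.1, 0.6, 5.5]
width: 0.0366
```

Contact. Release, rise and check.

Call:
drive_tool --pt "0 0 0 0 0 0" --pt "0 0 0 0 0 0" --pt "0 0 0 0 0 0" --pt "0 0 0 0 0 0" --pt "0 0 -0.015 0 0 0" --pt "0 0 -0.05 0 0 0" --pt "0 0 -0.06 0 0 0" --pt "0 0 -0.05 0 0 0" --grip -0.4

```text
t: 71.75
tcp_pos: [0.4264, -0.3017, 0.2453]
tcp_rot: [3.141, 0.003, 0.004]
wrist_force: [1.4, 0.9, -0.6]
width: 0.0608
```

Call:
drive_tool --pt "0 0 -0.04 0 0 0" --pt "-0.005 0 -0.003 0 0 0" --pt "0 0 0 0 0 0" --pt "0 0 0 0 0 0" --pt "0 0 0 0 0 0" --pt "0 0 0 0 0 0" --pt "0 0 0 0 0 0" --pt "0 0 0 0 0 0"

```text
t: 72.75
tcp_pos: [0.4215, -0.301, 0.2853]
tcp_rot: [3.141, 0.005, -0.0]
wrist_force: [-0.2, 1.5, 0.3]
width: 0.0608
```

```bash
python3 - <<'E'
from h import *
import pickle
st();c=eyes.calibration('wrist');f=eyes.grab_frame('wrist');cv2.imwrite('pics/w9.png',f);pickle.dump(c,open('w9.pkl','wb'))
crop(f,250,100,370,255,5,'pics/c11.png')
E
```

```text
t 72.75 tcp [ 0.4215 -0.301   0.2853] x [ 1.0e+00  3.3e-03 -2.0e-04] z [-2.e-04 -2.e-04 -1.e+00] F [-0.2  1.5  0.3] w 0.0608 q [-0.6  -0.04  1.17  1.71  0.03  1.45  0.56]
```

View pics/c11.png

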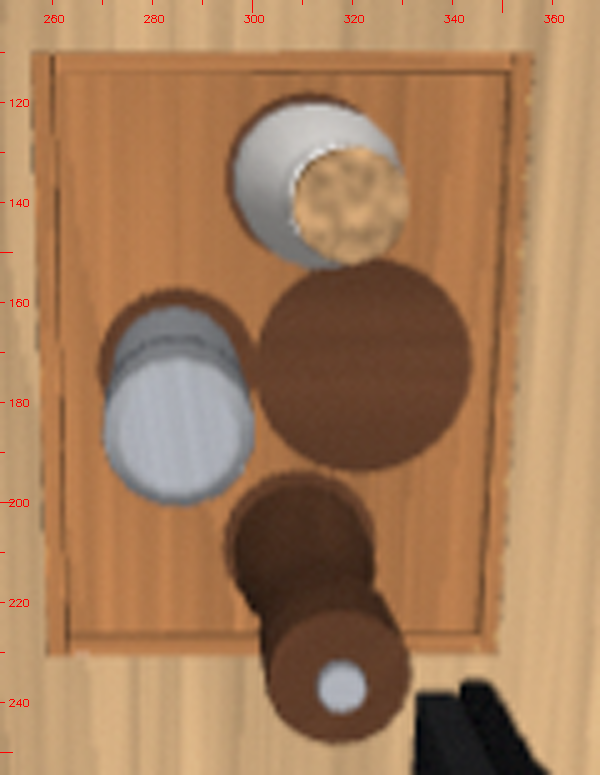

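Call:
drive_tool --pt "0.012 -0.05 0 0 0 0" --pt "0.012 -0.05 0 0 0 0" --pt "0.012 -0.05 0 0 0 0" --pt "0.012 -0.05 0 0 0 0" --pt "0.012 -0.05 0 0 0 0" --pt "0.012 -0.05 0 0 0 0" --pt "0 -0.05 0 0 0 0" --pt "0 -0.05 0 0 0 0"

```text
t: 73.8
tcp_pos: [0.4922, 0.101, 0.2854]
tcp_rot: [3.142, 0.005, 0.0]
wrist_force: [0.9, -0.3, 0.1]
width: 0.0612
```

Call:
drive_tool --pt "0 -0.05 0 0 0 0" --pt "0 -0.05 0 0 0 0" --pt "0 -0.05 0 0 0 0" --pt "0 -0.04 0 0 0 0" --pt "0 0 0 0 0 0" --pt "0 0 0 0 0 0" --pt "0 0 0 0 0 0" --pt "0 0 0 0 0 0"

```text
t: 74.8
tcp_pos: [0.4919, 0.2882, 0.2857]
tcp_rot: [-3.141, -0.002, -0.001]
wrist_force: [0.6, 0.6, 0.8]
width: 0.0609
```

```bash
python3 - <<'E'
from h import *
import pickle
st()
c=pickle.load(open('w9.pkl','rb'));c0=pickle.load(open('w2.pkl','rb'))
for n,a,b,z in [('mill',(317.9,236.7),(317.9,236.7),.123),('salt',(285.5,186.1),(285.3,185.5),.099),('cruet',(319.9,141.1),(319.5,140.5),.118)]:
    print(n,'before',onz(c0,*a,z).round(4),'after',onz(c,*b,z).round(4))
for n,boxes in [('scene',dict(mill=(130,112,165,162),salt=(160,112,180,130),cruet=(178,125,204,172),tray=(195,135,218,185))),('side',dict(mill=(338,284,362,326),salt=(309,284,333,322),cruet=(302,258,326,298),tray=(280,290,300,312)))]:
    f=eyes.grab_frame(n);cv2.imwrite(f'pics/{n}9.png',f);o=cv2.imread(f'pics/{n}0.png')
    for k,(u0,v0,u1,v1) in boxes.items():
        g0=cv2.cvtColor(o[v0:v1,u0:u1],6).astype(np.float32);g1=cv2.cvtColor(f[v0:v1,u0:u1],6).astype(np.float32)
        print(n,k,'shift px',np.round(cv2.phaseCorrelate(g0,g1,cv2.createHanningWindow(g0.shape[::-1],cv2.CV_32F)),2))
crop(cv2.imread('pics/scene9.png'),125,85,225,185,6,'pics/c12.png')
E
```

```text
t 74.8 tcp [0.4919 0.2882 0.2857] x [1.0e+00 1.5e-03 4.0e-04] z [ 4.e-04  6.e-04 -1.e+00] F [0.6 0.6 0.8] w 0.0609 q [-1.05  0.13  0.53  1.58 -0.07  1.45 -0.52]
mill before [ 0.4647 -0.3576  0.123 ] after [ 0.4649 -0.3587  0.123 ]
salt before [ 0.4264 -0.3017  0.099 ] after [ 0.4261 -0.3021  0.099 ]
cruet before [ 0.4637 -0.2468  0.118 ] after [ 0.4631 -0.2472  0.118 ]Traceback (most recent call last):
  File "<stdin>", line 11, in <module>
    return _wrapfunc(a, 'round', decimals=decimals, out=out)
    return _wrapit(obj, method, *args, **kwds)
    conv = _array_converter(obj)
ValueError: setting an array element with a sequence. The requested array has an inhomogeneous shape after 1 dimensions. The detected shape was (2,) + inhomogeneous part.
```

View pics/scene9.png

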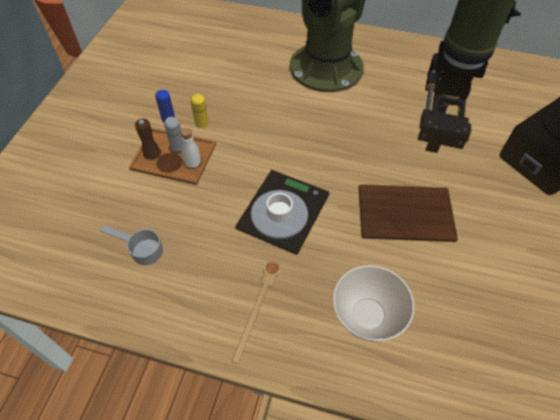

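```bash
python3 - <<'E'
from h import *
for n,boxes in [('scene',dict(mill=(134,114,160,150),salt=(162,114,180,130),cruet=(180,126,200,170),tray=(195,135,218,185))),('side',dict(mill=(341,284,362,326),salt=(309,284,331,322),cruet=(304,258,322,292),tray=(280,290,300,312)))]:
    f=eyes.grab_frame(n);cv2.imwrite(f'pics/{n}9.png',f);o=cv2.imread(f'pics/{n}0.png')
    for k,(u0,v0,u1,v1) in boxes.items():
        g0=cv2.cvtColor(o,6)[v0:v1,u0:u1].astype(np.float32);g1=cv2.cvtColor(f,6)[v0:v1,u0:u1].astype(np.float32)
        (dx,dy),r=cv2.phaseCorrelate(g0,g1,cv2.createHanningWindow(g0.shape[::-1],cv2.CV_32F));print(n,k,'shift px',round(dx,2),round(dy,2),round(r,2))
crop(cv2.imread('pics/side9.png'),265,250,385,370,5,'pics/c12.png')
E
```

```text
scene mill shift px -0.29 -0.03 0.85
scene salt shift px -0.03 -0.39 0.84
scene cruet shift px 0.26 -0.18 1.0
scene tray shift px 0.26 -0.17 1.1
side mill shift px 0.29 0.8 1.23
side salt shift px -0.02 0.3 0.93
side cruet shift px -0.33 0.04 1.05
side tray shift px -0.15 -0.29 1.06
```

View pics/c12.png

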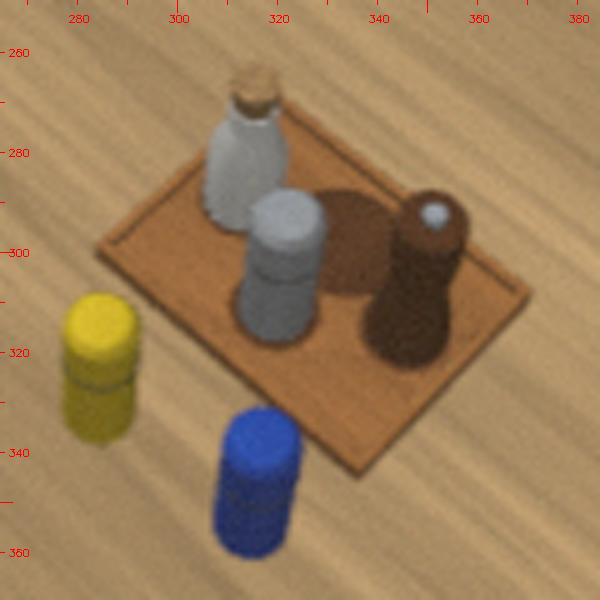

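All three stand upright on their spots, with shifts under a pixel or about 1 mm. Handing in.

```bash
python3 -c "
from cell import workorder
print(workorder.hand_in())"
```

```text
the job is handed in; nothing more can be done
None
```

The job is done and handed in at about 75 s of the 147 s. I moved the salt shaker, the pepper mill and the oil cruet to the dark board and stood the ramekin on the scale. Then I put the cruet, the mill and the shaker back on the left, right and front inlays of the tray.

What the last checks showed:
- **Ramekin:** seen from the wrist camera just after it was set down, its rim lay on the circle I predicted around the plate's centre, to within about a millimetre. In the last scene picture it is still on the plate.
- **Tall things:** wrist views before and after put the mill about 1.1 mm from its start, the salt shaker about 0.5 mm and the cruet about 0.7 mm. All three are upright.
- **Fixed cameras:** these show shifts of under 1 px. The largest is the mill, 0.8 px in the side view, which agrees with about 1 mm. The fixed tray itself read up to 0.3 px, so small readings are noise.
- **Forces:** set-downs read at most about 8 N at the wrist.
- **Other things:** the bowl, spoon and measuring cup look unmoved in the last scene picture. I judged that by eye and did not measure it.

The arm ended high above the cutting board, touching nothing. No check failed.

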